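# Bar the piston doser over its dead point by hand

## Task

Make the pastry-cream doser ready to start: take its turning handle out of the rest, stand it fully home in any of the six sockets of the handwheel, and turn the wheel slowly clockwise (seen from above) with it until you feel the resistance climb to its peak and let go; stop just past that point. Then draw the handle out without shifting the wheel and stand it back fully home in its rest on the doser's deck. Do not force anything and leave the muffins, the croissant and the jam jars alone.

Things in the scene. Friction and masses are not known exactly. Their poses are not given: they have to be found in the camera images.
- doser: Piston doser, fixed on the counter: white gear housing 140 (x) x 225 (y) x 96 mm high, a flat handwheel on its deck, and at its -y end a lying steel cylinder with nozzle and hopper (112 mm wide, rim 182 mm high, centred 190 mm to -y of the wheel's axis). Origin: on the counter under the wheel's axis, z up; the handle's rest lies to its +y.
- handwheel (a joint): Wheel angle, rad; grows clockwise seen from above; starts within -0.5 to 0.5; no stops. Even drag of about 1.5 N at a socket. A cam in the closed housing lifts a sprung piston: the push needed at a socket climbs over 30 degrees to a peak of about 8 N, then drops back to the drag within 8 degrees. The peak comes 45 to 210 degrees clockwise of the start, at an unseen angle that differs each time.
- wheel_hub (a point): Handwheel centre, on its axis in the plane of the socket mouths, 139 mm above the counter; its frame turns with the wheel. Pierced aluminium wheel, 134 mm across, rim 122 mm above the counter. Short of the peak the loaded wheel springs back when let go; past the drop it stays. Wanted: past the drop by at most 20 degrees (17 mm at a socket). Some 80 degrees past it the spring drives the wheel on.
- wheel_socket (a point): Centre of the mouth of one of the six equal upright round sockets on the wheel, on a circle of 50 mm radius about the hub, 60 degrees apart. Each is a tube 24 mm outside, 14.4 mm inside, 32 mm deep, with a level mouth. Its place turns with the wheel.
- handle_rest (a point): Centre of the mouth of the rest: a tube of the same bore (14.4 mm inside, 24 mm outside, 31 mm deep) upright on the deck, its mouth 130 mm above the counter, 105 mm to +y of the wheel's axis in the doser's frame.
- turning_handle: Loose handle, 120 g, at first in the rest: greased steel peg 12 mm across, 30 mm long, its last 6 mm tapered to 6 mm; steel collar 31 mm across, 4 mm thick; above it a round black rubber grip 26 mm across, 58 mm tall. Origin: the end of the peg, z up along the handle: collar's underside at z = 30 mm, grip from 34 to 92 mm. Fully home, the collar sits on a socket's mouth.
- muffin_front: Muffin, 79 mm wide and 76 mm high, loose on the counter to the left of the doser, nearer the robot. Origin under its centre.
- muffin_back: Muffin, 78 mm wide and 76 mm high, loose on the counter to the left of the doser, farther back. Origin under its centre.
- croissant_near: Croissant, 100 x 73 x 52 mm, loose on the counter left of the muffins. Origin under its centre.
- jam_a: Jam jar with a white lid, 64 mm wide and 110 mm high, loose on the counter behind the doser. Origin under its centre.
- jam_b: Jam jar with a yellow lid, 64 mm wide and 110 mm high, to the right of the other one. Origin under its centre.
Things that resemble listed ones, but are neither listed nor needed, are in the scene too. There is more than one size of the turning_handle; the job needs the middle-sized.

How it is judged:
On the way, in this order (a step that is already met when the one before it is completed fails the run):
1. the turning handle stands upright and fully home in a socket of the handwheel (horizontal distance between turning_handle and wheel_hub between 0.045 and 0.055 m and angle between turning_handle's own z axis and vertical below 0.12 rad and z of turning_handle in the frame of doser between 0.107 and 0.1125 m), for 0.1 s.
2. the wheel has been turned by the handle, still in its socket, over the resistance peak and stands just past it (horizontal distance between turning_handle and wheel_hub between 0.045 and 0.055 m and angle between turning_handle's own z axis and vertical below 0.12 rad and z of turning_handle in the frame of doser between 0.105 and 0.119 m and x of cam_mark in the frame of doser above 0.02 m and y of cam_mark in the frame of doser between -0.00797472 and 0.00797472 m and velocity of joint handwheel below 0.3 rad/s), for 0.2 s.
At the end, for the whole second after the job is handed in: The handwheel stands still just past the peak: the resistance has dropped away (within 1 degree) and the wheel is at most 22 degrees beyond that (told by cam_mark, on the hidden cam); the turning handle stands upright, at rest and fully home (2.5 mm) in the rest on the deck (x of cam_mark in the frame of doser above 0.02 m and y of cam_mark in the frame of doser between -0.00797472 and 0.00797472 m and horizontal distance between turning_handle and handle_rest below 0.004 m and z of turning_handle in the frame of doser between 0.097 and 0.1025 m and angle between turning_handle's own z axis and vertical below 0.12 rad and linear speed of turning_handle below 0.02 m/s and velocity of joint handwheel between -0.05 and 0.05 rad/s); the robot touches nothing.
It fails at once if the wheel is turned on well past the peak (more than about 36 degrees beyond the drop) (y of cam_mark in the frame of doser below -0.0175348 m and x of cam_mark in the frame of doser above -0.015 m).
It fails at once if the wheel is turned counterclockwise, away from its start (value of joint handwheel below -0.85 rad).
It fails at once if the wheel is spun faster than 2.5 rad/s (velocity of joint handwheel above 2.5 rad/s).
It fails at once if the handle is forced against the doser or its wheel with more than 50 N (contact force between turning_handle and doser above 50 N).
It fails at once if a muffin, the croissant or a jam jar is moved by more than 20 mm (distance of any of muffin_front, muffin_back, croissant_near, jam_a, jam_b from where it was at the start of the episode above 0.02 m).
It also fails if it takes over 72 s, if anything falls off the work surface, if the arm or the gripper's body presses on something with over 40 N, if the wrist force passes 120 N, or if a joint passes its speed limit or range.

## Robot

A 7-joint arm with a two-finger parallel gripper is mounted at the origin on a cart in front of the work surface, level with it; the furniture and walls round the work are solid. World frame = base frame: x ahead of the robot, y to its left, z up, the work surface at z = 0. Lengths are in m, angles in rad, forces in N, time in s.
With the tool pointing down it reaches from about 0.4 to 0.85 m from the base axis. Payload 4.4 kg.
Tool frame: the origin (TCP) lies midway between the tips of the shut fingers; the grasp point (between the pads) lies 19 mm behind it; z points along the fingers, y is the line along which they close (so a half turn about z gives the same grasp; the last joint's range is limited). The gripper opens to 94 mm and grips with 3 to 60 N. Pads are 16 mm wide; open, the fingers measure 119 mm over their backs; the gripper's body (75 mm by 177 mm) begins 78 mm behind the grasp point.
Start: joints at [1.092, 0.628, 0.038, 1.517, -0.027, 0.996, -0.02], TCP at [0.261, -0.595, 0.205] pointing down, gripper open.
Joint ranges: [-3.06, 3.06], [-0.37, 2.12], [-1.25, 1.32], [0.18, 2.47], [-1.1, 4.24], [0.23, 1.98], [-2.94, 2.94]. Speed limits (rad/s): [2.57, 2.57, 3.14, 3.14, 3.14, 3.14, 3.14].

## Interface

Orientations are given as a unit quaternion [x, y, z, w].
In Python, from rig import robot gives the robot as it stands.
- The arm moves only by the tool jog_arm, never from a script. Its argument "plan" is a list that holds one entry, the list of rows, each a list of 4 numbers: the shift along the tool's x, y, z in cm, then the turn about the tool's z in degrees. A call has exactly 10 rows; each row is the pose to reach, as a shift and turn from the pose commanded when the call began, along the tool's axes at that moment; what a row does not reach only later rows make up. A row lasts 1/10 s, in which the tool goes at most 50 mm and 8.59 degrees, less where a joint would pass 70% of its speed; a pose out of reach is approached as far as the arm can. A call with a gripper value outside its range is refused whole. "gripper" is the closure in counts, from 0 (fully open) to 255 (shut), set as the call begins (left out, the last holds). The fingers move at their own pace and stop on an object; "force" is the grip in N (left out, the last holds). Time passes only in rows, so rows that repeat a pose let the fingers close, or fill a call up. It gives the time, the measured TCP pose, the force, the opening and the grip force at its end, in the units of the state.
- robot.get_state(): the state, without advancing time (a new reading comes with each control period).
- robot.grab_frame(name): name is "side" or "top" or "wrist"; returns a dict with "img" (384x512x3 uint8, red, green, blue), "fovy" (degrees; the focal length in pixels is half the picture's height over the tangent of half this angle, whatever the lens; pixels are square), "cx", "cy" (the principal point, pixels), "origin" and "rotation" of the camera in the world; the wrist camera has in their place "hand_eye" (4x4, takes a point from camera to tool coordinates, whose origin is the TCP and whose axes are the flange's). Camera axes: x right, y down, z forward; pixel columns grow to the right and rows downward; lengths in m; the calibration is good to about 2 mm. A picture is of the moment at which its call begins: read the wrist's pose just before it. There is no depth.
- robot.job_done(): hands the job in; it is judged then, once.
Trained networks look in a picture, given as the dict that the camera call returned (one of the last four; its "shot" number tells which), for a name from the list of things; names that differ only in an ending like _2 or _b are one class to them, and where a whole thing is asked for, a point or a joint stands for the part that bears it (a point fixed in the world has none). Each returns a list of dicts, best first, with "score" (0 to 1); they miss things now and then, are a little off and sometimes report something else, mostly with a low value. They report only what shows in the picture. A call takes as long as a camera call. They do not tell look-alikes from the thing itself.
- robot.recognise(picture, target): "point" ([row, column] as shares, 0 to 1, of the picture: columns of its width, rows of its height, amid what is visible of it).
- robot.trace(picture, target): "mask" (384x512 bool, what is visible of it) and "point" ([row, column] as shares, 0 to 1, of the picture: columns of its width, rows of its height, amid what is visible of it).
The state is a dict: "time_s": time; "q": joint angles; "joint_vel": joint speeds; "joint_torque": joint torques, N m; "position": TCP position; "tool_rot": TCP orientation; "ft_force": force on the tool from outside, world axes, zero at the start; "moment": the same for the moment, N m; "grip_width": finger opening in m; "grip_force": force on a finger pad.
Only numpy, scipy, OpenCV 4.12 (cv2) and the standard library are available. Lean on these libraries where they do the work, as an engineer would, in place of code of your own. Each camera call takes 0.05 s, during which the arm holds its last target. There are 200 camera calls.

## Working session

There is one attempt and no reset: what is moved stays moved. The work goes in short steps, Python scripts to look and compute and a tool call to move; the robot and the scene stay as the last step left them, time stands still between calls to the robot, and variables do not carry over. Pictures are saved under pics/ and viewed, at most 10 in all, crops included, and the job is handed in when it is done.

Besides the shell and the picture viewer there is one more tool, called after "Call:" in YAML: its name, and indented under it one key for each argument. jog_arm: Moves the arm, as the interface text tells. Its arguments: {"type":"object","properties":{"plan":{"type":"array","items":{"type":"array","items":{"type":"array","items":{"type":"number"}}}},"gripper":{"type":"number"},"force":{"type":"number"}},"required":["plan"]}

```bash
mkdir -p pics; ls; cat > h.py <<'E'
import numpy as np, cv2
from rig import robot
from scipy.spatial.transform import Rotation as R
def cam(f,s=None):
    if 'hand_eye' in f:
        T=np.eye(4);T[:3,:3]=R.from_quat(s['tool_rot']).as_matrix();T[:3,3]=s['position'];T=T@np.array(f['hand_eye']);return T[:3,3],T[:3,:3]
    return np.array(f['origin']),np.array(f['rotation'])
def foc(f): return 192/np.tan(np.radians(f['fovy'])/2)
def ray(f,u,v,s=None):
    o,r=cam(f,s); d=r@np.array([(u-f['cx'])/foc(f),(v-f['cy'])/foc(f),1]); return o,d
def atz(f,u,v,z,s=None):
    o,d=ray(f,u,v,s); return o+d*(z-o[2])/d[2]
def proj(f,p,s=None):
    o,r=cam(f,s); c=r.T@(np.array(p)-o); return c[0]/c[2]*foc(f)+f['cx'],c[1]/c[2]*foc(f)+f['cy']
E
python3 - <<'E'
from h import *
s=robot.get_state();print(s['position'],s['tool_rot'],s['ft_force'])
for n in ('top','side'):
    f=robot.grab_frame(n);cv2.imwrite(f'pics/{n}0.png',cv2.resize(f['img'][...,::-1],(768,576)))
    print(n,f['fovy'],f['cx'],f['cy'],f['origin'],np.round(f['rotation'],3).tolist())
    for t in ('turning_handle','wheel_hub','wheel_socket','handle_rest','doser'):
        try:
            for r in robot.recognise(f,t)[:6]: print(t,round(r['score'],2),round(r['point'][1]*512,1),round(r['point'][0]*384,1))
        except Exception as e: print(t,e)
E
```

```text
pics
[ 0.26055395 -0.59479504  0.20460311] [ 9.78774134e-01  2.04939957e-01 -1.94324013e-04 -8.77643728e-04] [ 0.14914481 -0.20007644 -0.43835756]
top 45.78329609402325 251.3603666925062 196.6601671728702 [ 0.40201511 -0.00324934  1.1990481 ] [-0.695, 0.715, -0.061, 0.05]
turning_handle 0.61 325.8 249.6
turning_handle 0.49 272.4 237.2
wheel_hub 0.89 365.5 241.1
wheel_socket 0.63 362.6 243.0
handle_rest 0.57 373.4 231.5
doser 0.67 373.5 229.6
doser 0.52 298.2 146.2
side 51.12495584250956 253.76815143171274 194.53156411099388 [ 0.374105   -0.87552825  0.62887083] [0.858, -0.1, 0.062, -0.5]
turning_handle 0.81 218.1 225.5
turning_handle 0.69 202.6 229.9
turning_handle 0.61 246.0 234.5
wheel_hub 0.79 224.2 276.7
wheel_socket 0.62 221.0 279.5
handle_rest 0.83 241.1 309.6
doser 0.89 240.6 309.7
```

View pics/top0.png

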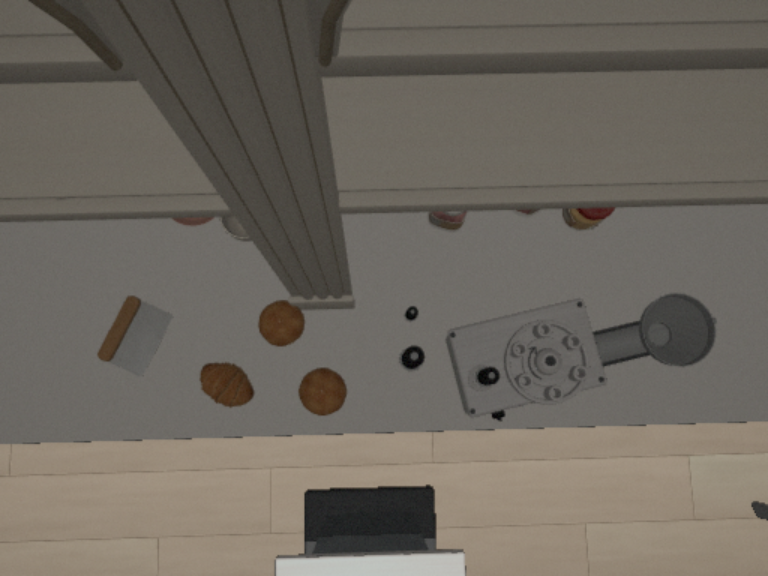

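View pics/side0.png

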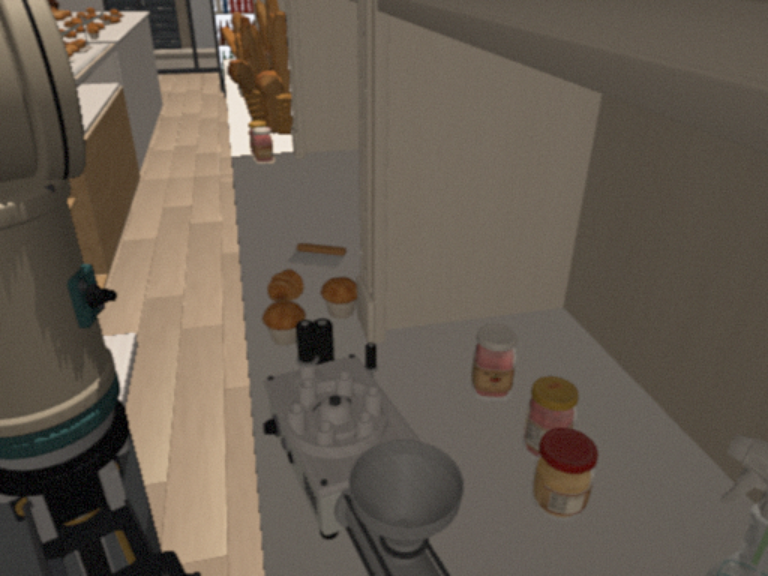

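```bash
python3 - <<'E'
import re
t=open('h.py').read().replace("np.array(f['rotation'])","(R.from_quat(f['rotation']).as_matrix() if np.size(f['rotation'])==4 else np.array(f['rotation']))")
open('h.py','w').write(t)
from h import *
f=robot.grab_frame('top');np.set_printoptions(precision=4,suppress=True)
print('hub',atz(f,550/1.5,361/1.5,.139))
P=[]
for u,v in [(542,330),(572,342),(578,373),(554,393),(522,380),(518,350)]:
    P.append(atz(f,u/1.5,v/1.5,.139));
P=np.array(P);c=P.mean(0);print(c,np.linalg.norm(P-c,axis=1),np.degrees(np.arctan2(*(P-c)[:,1::-1].T)))
for u,v,z in [(488,376,.192),(412,357,.09),(411,313,.08),(282,324,.076),(323,391,.076),(352,300,.0),(352,300,.3),(448,210,.1),(580,215,.1),(678,328,.182)]: print(u,v,atz(f,u/1.5,v/1.5,z))
for r in robot.trace(f,'turning_handle')[:4]:
    m=r['mask'];print(r['point'],m.sum(),np.argwhere(m).min(0),np.argwhere(m).max(0))
f=robot.grab_frame('side')
for p in [(*c[:2],.139)]: print(proj(f,p))
print(atz(f,375/1.5,340/1.5,0))
s=robot.get_state();print(s['position'],R.from_quat(s['tool_rot']).as_matrix());w=robot.grab_frame('wrist');print(w['hand_eye'],w['fovy'],w['cx'],w['cy'])
E
```

```text
hub [ 0.4586 -0.2885  0.139 ]
[ 0.4583 -0.2849  0.139 ] [0.0493 0.0495 0.0499 0.0496 0.0502 0.0489] [   6.5076  -54.3408 -113.0209 -172.5113  123.6186   67.5054]
488 376 [ 0.4364 -0.1813  0.192 ]
412 357 [ 0.474  -0.0773  0.09  ]
411 313 [ 0.5473 -0.079   0.08  ]
282 324 [0.5353 0.1347 0.076 ]
323 391 [0.4237 0.0689 0.076 ]
352 300 [ 0.5839  0.0196 -0.    ]
352 300 [0.5384 0.0139 0.3   ]
448 210 [ 0.7161 -0.1457  0.1   ]
580 215 [ 0.7019 -0.366   0.1   ]
678 328 [ 0.5004 -0.4739  0.182 ]
[0.6268, 0.5346] 212 [230 267] [246 283]
[0.6523, 0.6363] 191 [244 316] [257 332]
(np.float64(222.51506359196156), np.float64(265.29593417008203))
[0.5847 0.0301 0.    ]
[ 0.2608 -0.5954  0.2055] [[ 0.916   0.4011  0.    ]
 [ 0.4011 -0.916  -0.0001]
 [ 0.      0.0001 -1.    ]]
[[-0.0004 -0.9612 -0.2759  0.0804]
 [ 1.     -0.0006  0.0006 -0.0007]
 [-0.0007 -0.2759  0.9612 -0.1801]
 [ 0.      0.      0.      1.    ]] 66.78686861564535 254.12473557926876 191.03542820002096
```

Top view: hub at about (550,361), the handle in its rest at (488,376), and two loose look-alikes at (412,357) and (411,313). The side view agrees, with a partition wall at y≈0.03. Next I move to a hover for a close wrist view.

Call:
jog_arm:
  plan:
    - [[2, -2, -4, 0], [5, -5, -7, 0], [8, -8, -9.5, 0], [11, -11, -9.5, 0], [14, -14, -9.5, 0], [17, -17, -9.5, 0], [20, -20, -9.5, 0], [23, -23, -9.5, 0], [26.4, -25.6, -9.5, 0], [26.4, -25.6, -9.5, 0]]
  gripper: 0

```text
time_s: 1.8
position: [0.4031, -0.2491, 0.3009]
tool_rot: [0.978, 0.21, 0.001, -0.001]
ft_force: [-0.7, -0.5, -0.3]
grip_width: 0.0939
grip_force: 0.0
```

```bash
cat > look.py <<'E'
from h import *
import sys
np.set_printoptions(precision=4,suppress=True)
s=robot.get_state();f=robot.grab_frame('wrist')
print(s['time_s'],s['position'],s['q'],s['ft_force'])
cv2.imwrite(f'pics/{sys.argv[1]}.png',cv2.resize(f['img'][...,::-1],(768,576)))
for t,z in (('turning_handle',.163),('wheel_hub',.139),('wheel_socket',.139)):
    for r in robot.recognise(f,t)[:6]:
        u,v=r['point'][1]*512,r['point'][0]*384
        print(t,round(r['score'],2),round(u*1.5),round(v*1.5),atz(f,u,v,z,s))
import pickle;pickle.dump((s,f),open(sys.argv[1]+'.pkl','wb'))
E
python3 look.py w1
```

```text
1.8 [ 0.4031 -0.2491  0.3009] [ 0.539   0.2658 -0.0542  1.8525  0.0127  1.0228 -0.6679] [-0.7453 -0.5421 -0.2917]
turning_handle 0.83 278 17 [ 0.5305 -0.1179  0.163 ]
turning_handle 0.78 318 200 [ 0.4335 -0.1853  0.163 ]
turning_handle 0.63 228 92 [ 0.4748 -0.1028  0.163 ]
wheel_hub 0.63 452 222 [ 0.4573 -0.2843  0.139 ]
wheel_socket 0.9 456 216 [ 0.4627 -0.285   0.139 ]
```

View pics/w1.png

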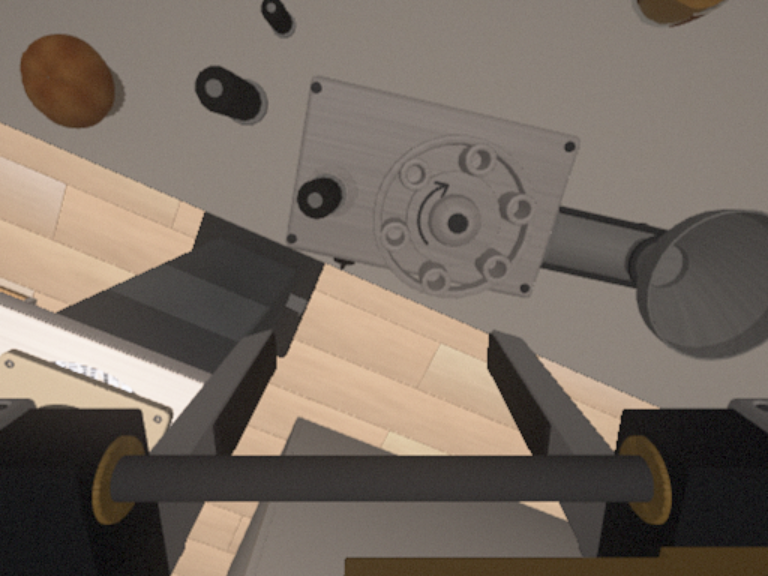

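The wrist view shows the handle's top at (317,197), the hub at (456,222), and socket mouths at (413,174), (480,160), (517,207), (495,265), (434,277) and (395,234).

```bash
python3 - <<'E'
from h import *
import pickle
np.set_printoptions(precision=4,suppress=True)
s,f=pickle.load(open('w1.pkl','rb'))
P=np.array([atz(f,u/1.5,v/1.5,.139,s) for u,v in [(413,174),(480,160),(517,207),(495,265),(434,277),(395,234)]])
c=P.mean(0);print(c,np.linalg.norm(P-c,axis=1),np.degrees(np.arctan2(*(P-c)[:,1::-1].T)));print(P)
h=atz(f,317/1.5,197/1.5,.192,s);print('h',h, h-c,np.linalg.norm((h-c)[:2]))
M=R.from_quat(s['tool_rot']).as_matrix();print(M, M.T@(h-s['position']))
E
```

```text
[ 0.4596 -0.2866  0.139 ] [0.049  0.0483 0.0482 0.0486 0.048  0.0484] [  68.0921    4.5596  -53.1489 -112.6265 -174.4862  126.6909]
[[ 0.4779 -0.2411  0.139 ]
 [ 0.5078 -0.2827  0.139 ]
 [ 0.4885 -0.3251  0.139 ]
 [ 0.4409 -0.3315  0.139 ]
 [ 0.4119 -0.2912  0.139 ]
 [ 0.4307 -0.2478  0.139 ]]
h [ 0.4389 -0.1865  0.192 ] [-0.0208  0.1001  0.053 ] 0.1022252930672873
[[ 0.9119  0.4103  0.0023]
 [ 0.4103 -0.912   0.0026]
 [ 0.0032 -0.0014 -1.    ]] [ 0.058  -0.0422  0.1092]
```

Call:
jog_arm:
  plan:
    - [[1, -1, 0, 0], [2.2, -2, 0.5, 0], [3.6, -3, 1, 0], [5, -4, 2, 0], [6, -4.8, 3.5, 0], [6.3, -5, 5, 0], [6.3, -5, 6.5, 0], [6.3, -5, 8, 0], [6.3, -5, 8, 0], [6.3, -5, 8, 0]]
  gripper: 60
  force: 5

```text
time_s: 3.0
position: [0.4372, -0.1852, 0.2206]
tool_rot: [0.979, 0.204, -0.0, 0.0]
ft_force: [0.2, 0.3, -0.0]
grip_width: 0.072
grip_force: 0.0
```

```bash
python3 look.py w2; python3 -c "
from h import *
s=robot.get_state();print(s['position'],s['joint_vel'],s['grip_width'],R.from_quat(s['tool_rot']).as_euler('xyz',degrees=True))"
```

```text
3.0 [ 0.4372 -0.1852  0.2206] [ 0.4029  0.3609 -0.0831  1.9686  0.0408  0.814  -0.8632] [ 0.171   0.2765 -0.0233]
turning_handle 0.82 258 168 [ 0.4817 -0.0946  0.163 ]
turning_handle 0.8 316 70 [ 0.5377 -0.1058  0.163 ]
turning_handle 0.66 379 308 [ 0.4357 -0.1838  0.163 ]
turning_handle 0.34 67 146 [ 0.4526 -0.0006  0.163 ]
wheel_hub 0.63 539 311 [ 0.4668 -0.2805  0.139 ]
wheel_socket 0.9 543 305 [ 0.4716 -0.2812  0.139 ]
[ 0.43797136 -0.18445835  0.22122086] [-0.00328371 -0.00046514 -0.0038641   0.00583351 -0.00046725 -0.00331552
 -0.00159021] 0.07190949882730754 [ 1.79935418e+02 -6.07598230e-02  2.36109835e+01]
```

View pics/w2.png

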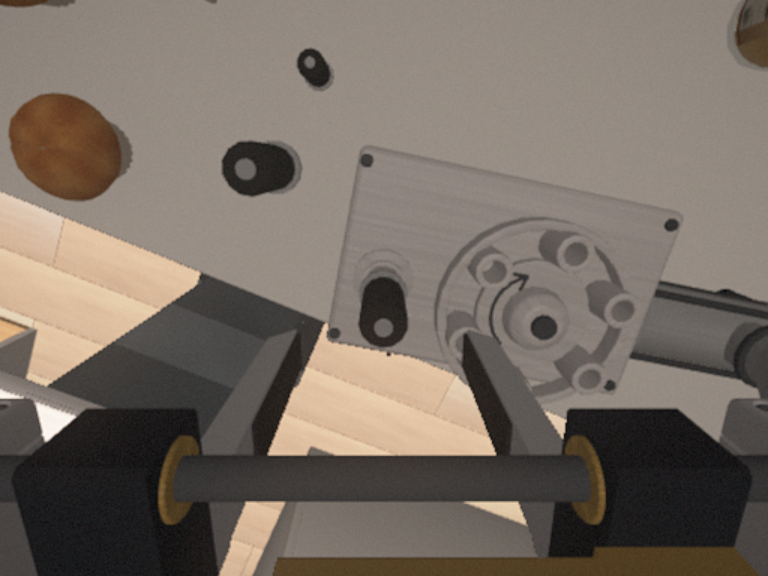

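The handle top shows at (383,327), midway between the fingertips. I'll check the x offset, then descend.

```bash
python3 - <<'E'
from h import *
import pickle
s,f=pickle.load(open('w2.pkl','rb'))
M=R.from_quat(s['tool_rot']).as_matrix()
h=atz(f,383/1.5,327/1.5,.192,s);print(h,M.T@(h-s['position']))
P=np.array([atz(f,u/1.5,v/1.5,.139,s) for u,v in [(494,264),(574,250),(621,308),(591,378)]])
A=np.c_[2*P[:,:2],np.ones(4)];x=np.linalg.lstsq(A,(P[:,:2]**2).sum(1),rcond=None)[0];print(P,x[:2],np.sqrt(x[2]+x[0]**2+x[1]**2))
print(np.degrees(np.arctan2(P[:,1]-x[1],P[:,0]-x[0])))
E
```

```text
[ 0.43645039 -0.1858798   0.192     ] [-0.00100324  0.00034916  0.02859822]
[[ 0.48264828 -0.24037689  0.139     ]
 [ 0.50982243 -0.28099172  0.139     ]
 [ 0.48930851 -0.32728433  0.139     ]
 [ 0.43939912 -0.33538297  0.139     ]] [ 0.45744394 -0.2861016 ] 0.05234802485706693
[  61.13559985    5.57196     -52.2695772  -110.11065497]
```

Call:
jog_arm:
  plan:
    - [[0, 0, 1.5, 0], [0, 0, 3, 0], [0, 0, 4.5, 0], [0, 0, 6, 0], [0, 0, 7, 0], [0, 0, 7, 0], [0, 0, 7, 0], [0, 0, 7, 0], [0, 0, 7, 0], [0, 0, 7, 0]]

```text
time_s: 4.2
position: [0.4379, -0.184, 0.1509]
tool_rot: [0.979, 0.205, 0.0, 0.0]
ft_force: [1.2, 0.1, 0.5]
grip_width: 0.0719
grip_force: 0.0
```

Call:
jog_arm:
  plan:
    - [[0, 0, 0, 0], [0, 0, 0, 0], [0, 0, 0, 0], [0, 0, 0, 0], [0, 0, 0, 0], [0, 0, 0, 0], [0, 0, 0, 0], [0, 0, 0, 0], [0, 0, 0, 0], [0, 0, 0, 0]]
  gripper: 255
  force: 25

```text
time_s: 5.2
position: [0.4379, -0.1845, 0.1506]
tool_rot: [0.979, 0.205, 0.0, 0.0]
ft_force: [1.3, -2.6, -1.3]
grip_width: 0.0254
grip_force: 25.0
```

Call:
jog_arm:
  plan:
    - [[0, 0, -1, 0], [0, 0, -2.2, 0], [0, 0, -3.6, 0], [0, 0, -5, 0], [0.2, 1, -5.2, 0], [0.5, 2.4, -5.2, 0], [0.9, 3.8, -5.2, 0], [1.3, 5.3, -5.2, 0], [1.6, 6.5, -5.2, 0], [1.6, 6.8, -5.2, 0]]

```text
time_s: 6.2
position: [0.48, -0.2409, 0.202]
tool_rot: [0.979, 0.204, -0.0, -0.0]
ft_force: [-0.5, -0.3, -1.2]
grip_width: 0.0258
grip_force: 25.0
```

```bash
python3 look.py w3; python3 - <<'E'
from h import *
f=robot.grab_frame('side');cv2.imwrite('pics/s3.png',cv2.resize(f['img'][190:320,150:300,::-1],None,fx=4,fy=4,interpolation=cv2.INTER_CUBIC))
a=cv2.imread('pics/w3.png');cv2.imwrite('pics/c3.png',cv2.resize(a[150:450,220:600],None,fx=2,fy=2,interpolation=cv2.INTER_CUBIC))
E
```

```text
6.2 [ 0.48   -0.2409  0.202 ] [ 0.464   0.4711 -0.0744  1.8357  0.0454  0.8367 -0.7919] [-0.4743 -0.3394 -1.1522]
turning_handle 0.98 220 92 [ 0.5516 -0.1276  0.163 ]
turning_handle 0.85 150 193 [ 0.494  -0.1102  0.163 ]
turning_handle 0.8 376 369 [ 0.4514 -0.2497  0.163 ]
wheel_hub 0.65 463 326 [ 0.4863 -0.2903  0.139 ]
wheel_socket 0.66 462 319 [ 0.4906 -0.288   0.139 ]
```

View pics/c3.png

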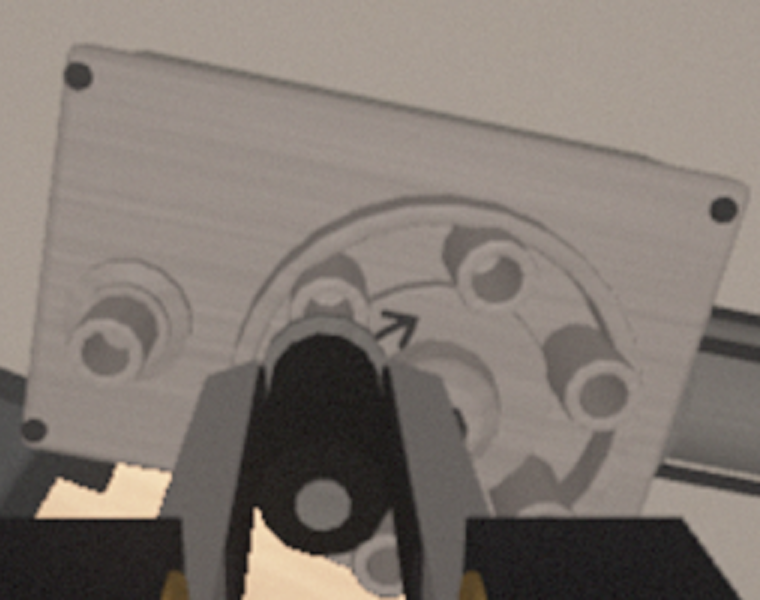

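View pics/s3.png

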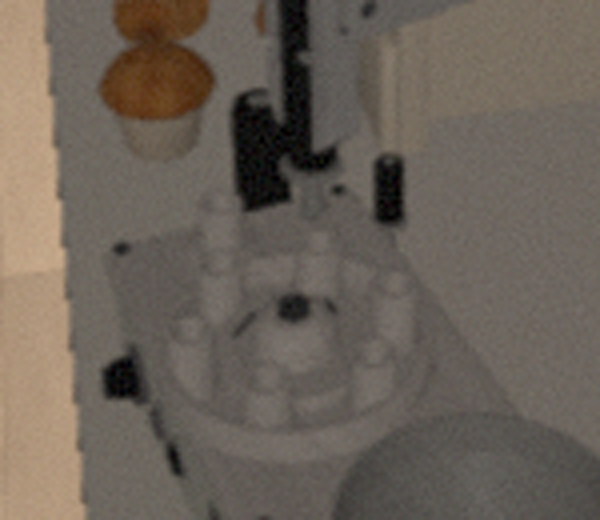

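Wrist crop: target socket mouth at (330,299), empty rest at (108,348), handle collar in front of the socket. Side crop: peg tip at (313,212), just above the target mouth at (320,240). Now the numbers.

```bash
python3 - <<'E'
from h import *
import pickle
np.set_printoptions(precision=4,suppress=True)
s,f=pickle.load(open('w3.pkl','rb'))
T=s['position'];M=R.from_quat(s['tool_rot']).as_matrix()
px=lambda u,v:((220+u/2)/1.5,(150+v/2)/1.5)
for n,u,v,z in [('sock',330,299,.139),('s2',490,275,.139),('s3',600,392,.139),('rest',108,348,.13),('grip top',323,503,T[2]-.0516+.092)]:
    p=atz(f,*px(u,v),z,s);print(n,p,(M.T@(p-T)))
f=robot.grab_frame('side')
for n,p in [('mouth if under TCP',(T[0],T[1],.139)),('peg tip',(T[0],T[1],T[2]-.0516))]:
    u,v=proj(f,p);print(n,(u-150)*4,(v-190)*4)
for n,u,v,z in [('mouth',320,240,.139),('tip',313,212,T[2]-.0516),('rest',222,203,.13)]: print(n,atz(f,150+u/4,190+v/4,z))
E
```

```text
sock [ 0.4832 -0.2413  0.139 ] [0.0027 0.0017 0.063 ]
s2 [ 0.5084 -0.2808  0.139 ] [0.01  0.048 0.063]
s3 [ 0.4887 -0.3277  0.139 ] [-0.0267  0.0831  0.063 ]
rest [ 0.4388 -0.1863  0.13  ] [-0.0159 -0.0665  0.072 ]
grip top [ 0.4773 -0.2415  0.2424] [-0.0027 -0.0005 -0.0404]
mouth if under TCP 318.24864050979556 239.26948278680436
peg tip 317.7025930815437 220.75854237550675
mouth [ 0.4807 -0.2417  0.139 ]
tip [ 0.479  -0.2332  0.1504]
rest [ 0.4385 -0.1873  0.13  ]
```

Call:
jog_arm:
  plan:
    - [[0.1, 0.1, 0.3, 0], [0.1, 0.1, 0.6, 0], [0.1, 0.1, 0.9, 0], [0.1, 0.1, 1.2, 0], [0.1, 0.1, 1.5, 0], [0.1, 0.1, 1.8, 0], [0.1, 0.1, 2.1, 0], [0.1, 0.1, 2.4, 0], [0.1, 0.1, 2.7, 0], [0.1, 0.1, 2.7, 0]]

```text
time_s: 7.5
position: [0.4804, -0.2411, 0.175]
tool_rot: [0.979, 0.205, -0.0, 0.0]
ft_force: [-0.7, -3.1, -2.9]
grip_width: 0.0262
grip_force: 25.0
```

Call:
jog_arm:
  plan:
    - [[0, 0, 0.3, 0], [0, 0, 0.6, 0], [0, 0, 0.9, 0], [0, 0, 1.1, 0], [0, 0, 1.2, 0], [0, 0, 1.3, 0], [0, 0, 1.4, 0], [0, 0, 1.5, 0], [0, 0, 1.55, 0], [0, 0, 1.55, 0]]

```text
time_s: 8.5
position: [0.4805, -0.2412, 0.1598]
tool_rot: [0.979, 0.205, -0.0, 0.0]
ft_force: [-2.0, -4.9, 0.5]
grip_width: 0.0252
grip_force: 25.0
```

```bash
cat > st.py <<'E'
from h import *
np.set_printoptions(precision=4,suppress=True)
s=robot.get_state();c=np.array([.4585,-.2865]);d=np.array(s['position'][:2])-c
print(s['time_s'],s['position'],s['ft_force'],s['moment'],np.hypot(*d),np.degrees(np.arctan2(d[1],d[0])))
E
python3 st.py
```

```text
8.5 [ 0.4805 -0.2412  0.1598] [-2.0156 -4.9331  0.4593] [-1.3828  0.5533  0.014 ] 0.050412097678616284 64.10289723558135
```

```bash
cat > arc.py <<'E'
import sys, numpy as np, json
# arc.py phi0 phi1 [r0 r1 dz(cm down)]: rows in tool axes (cm), yaw 23.6 deg
p0,p1=map(float,sys.argv[1:3]);r0,r1=[float(x) for x in sys.argv[3:5]] if len(sys.argv)>4 else (5,5)
y=np.radians(23.6);X=np.array([np.cos(y),np.sin(y)]);Y=np.array([np.sin(y),-np.cos(y)])
P=lambda a,r:r*np.array([np.cos(np.radians(a)),np.sin(np.radians(a))])
print(json.dumps([[round(float((P(p0+(p1-p0)*t,r0+(r1-r0)*t)-P(p0,r0))@A),2) for A in (X,Y)]+[0,0] for t in np.minimum(np.arange(1,11)/9,1)]))
E
python3 arc.py 64 46 5.05 5
```

```text
[[0.11, 0.14, 0, 0], [0.21, 0.28, 0, 0], [0.31, 0.43, 0, 0], [0.4, 0.58, 0, 0], [0.49, 0.73, 0, 0], [0.57, 0.89, 0, 0], [0.64, 1.04, 0, 0], [0.71, 1.21, 0, 0], [0.78, 1.37, 0, 0], [0.78, 1.37, 0, 0]]
```

Call:
jog_arm:
  plan:
    - [[0, 0, 0.05, 0], [0, 0, 0.05, 0], [0, 0, 0.05, 0], [0, 0, 0.05, 0], [0, 0, 0.05, 0], [0, 0, 0.05, 0], [0, 0, 0.05, 0], [0, 0, 0.05, 0], [0, 0, 0.05, 0], [0, 0, 0.05, 0]]

```text
time_s: 9.5
position: [0.4805, -0.2412, 0.1595]
tool_rot: [0.979, 0.205, -0.0, 0.0]
ft_force: [-1.6, -4.8, 1.4]
grip_width: 0.0256
grip_force: 25.0
```

Call:
jog_arm:
  plan:
    - [[0.1, 0.14, 0, 0], [0.2, 0.28, 0, 0], [0.3, 0.43, 0, 0], [0.4, 0.58, 0, 0], [0.48, 0.73, 0, 0], [0.56, 0.89, 0, 0], [0.64, 1.04, 0, 0], [0.71, 1.21, 0, 0], [0.78, 1.37, 0, 0], [0.78, 1.37, 0, 0]]

```text
time_s: 10.5
position: [0.4936, -0.2498, 0.1595]
tool_rot: [0.979, 0.205, 0.0, 0.0]
ft_force: [-3.3, -2.1, 4.3]
grip_width: 0.0256
grip_force: 25.0
```

```bash
python3 st.py; python3 arc.py 46 31
```

```text
10.5 [ 0.4936 -0.2498  0.1595] [-3.3051 -2.1138  4.2782] [-0.6319  1.0619 -0.006 ] 0.05078542578978891 46.25626353510833
[[0.05, 0.14, 0, 0], [0.1, 0.27, 0, 0], [0.15, 0.41, 0, 0], [0.19, 0.55, 0, 0], [0.23, 0.69, 0, 0], [0.26, 0.83, 0, 0], [0.29, 0.97, 0, 0], [0.31, 1.12, 0, 0], [0.34, 1.26, 0, 0], [0.34, 1.26, 0, 0]]
```

Call:
jog_arm:
  plan:
    - [[0.05, 0.14, 0, 0], [0.09, 0.27, 0, 0], [0.13, 0.41, 0, 0], [0.17, 0.55, 0, 0], [0.2, 0.69, 0, 0], [0.23, 0.83, 0, 0], [0.26, 0.97, 0, 0], [0.28, 1.11, 0, 0], [0.3, 1.25, 0, 0], [0.3, 1.25, 0, 0]]

```text
time_s: 11.5
position: [0.5019, -0.2599, 0.1595]
tool_rot: [0.979, 0.205, 0.001, 0.0]
ft_force: [-0.8, 0.6, 3.0]
grip_width: 0.0257
grip_force: 25.0
```

```bash
cat >> st.py <<'E'
n=d/np.hypot(*d);F=np.array(s['ft_force'][:2]);print('radial',F@n,'push',-F@np.array([n[1],-n[0]]))
E
python3 st.py; python3 arc.py 31 19
```

```text
11.5 [ 0.5019 -0.2599  0.1595] [-0.819   0.6178  2.9994] [0.1355 0.4054 0.0097] 0.05093373128031978 31.46649790673615
radial -0.37606141412829724 push 0.9544573712126128
[[0.01, 0.12, 0, 0], [0.02, 0.23, 0, 0], [0.03, 0.35, 0, 0], [0.04, 0.46, 0, 0], [0.04, 0.58, 0, 0], [0.04, 0.7, 0, 0], [0.04, 0.81, 0, 0], [0.03, 0.93, 0, 0], [0.03, 1.04, 0, 0], [0.03, 1.04, 0, 0]]
```

Call:
jog_arm:
  plan:
    - [[0.02, 0.15, 0, 0], [0.04, 0.29, 0, 0], [0.05, 0.44, 0, 0], [0.06, 0.58, 0, 0], [0.06, 0.73, 0, 0], [0.06, 0.87, 0, 0], [0.05, 1.02, 0, 0], [0.04, 1.16, 0, 0], [0.02, 1.3, 0, 0], [0.02, 1.3, 0, 0]]

```text
time_s: 12.5
position: [0.5071, -0.2721, 0.1595]
tool_rot: [0.979, 0.205, 0.0, 0.0]
ft_force: [0.7, 1.4, 2.3]
grip_width: 0.0256
grip_force: 25.0
```

```bash
python3 st.py; python3 arc.py 16 1
```

```text
12.5 [ 0.5071 -0.2721  0.1595] [0.7338 1.4138 2.3134] [ 0.4272 -0.1667 -0.0063] 0.05072027427869934 16.44695584698712
radial 1.1040371354732748 push 1.1482232080530448
[[-0.02, 0.14, 0, 0], [-0.05, 0.29, 0, 0], [-0.08, 0.43, 0, 0], [-0.11, 0.57, 0, 0], [-0.15, 0.71, 0, 0], [-0.19, 0.85, 0, 0], [-0.24, 0.99, 0, 0], [-0.29, 1.13, 0, 0], [-0.34, 1.26, 0, 0], [-0.34, 1.26, 0, 0]]
```

Call:
jog_arm:
  plan:
    - [[-0.02, 0.14, 0, 0], [-0.05, 0.29, 0, 0], [-0.08, 0.43, 0, 0], [-0.11, 0.57, 0, 0], [-0.15, 0.71, 0, 0], [-0.19, 0.85, 0, 0], [-0.24, 0.99, 0, 0], [-0.29, 1.13, 0, 0], [-0.34, 1.26, 0, 0], [-0.34, 1.26, 0, 0]]

```text
time_s: 13.5
position: [0.509, -0.2853, 0.1596]
tool_rot: [0.979, 0.205, 0.0, 0.0]
ft_force: [3.9, 0.5, 0.0]
grip_width: 0.0255
grip_force: 25.0
```

```bash
python3 st.py; python3 arc.py 1 -14
```

```text
13.5 [ 0.509  -0.2853  0.1596] [3.8509 0.5484 0.0489] [ 0.2954 -0.8273  0.0076] 0.05049026832841504 1.3974784051145281
radial 3.8631031136237968 push 0.4542957263787736
[[-0.06, 0.13, 0, 0], [-0.12, 0.27, 0, 0], [-0.19, 0.4, 0, 0], [-0.25, 0.52, 0, 0], [-0.33, 0.65, 0, 0], [-0.4, 0.77, 0, 0], [-0.48, 0.89, 0, 0], [-0.57, 1.01, 0, 0], [-0.65, 1.13, 0, 0], [-0.65, 1.13, 0, 0]]
```

Call:
jog_arm:
  plan:
    - [[-0.04, 0.14, 0, 0], [-0.09, 0.28, 0, 0], [-0.15, 0.41, 0, 0], [-0.21, 0.54, 0, 0], [-0.28, 0.67, 0, 0], [-0.35, 0.79, 0, 0], [-0.43, 0.91, 0, 0], [-0.52, 1.03, 0, 0], [-0.6, 1.15, 0, 0], [-0.6, 1.15, 0, 0]]

```text
time_s: 14.5
position: [0.5079, -0.2982, 0.1595]
tool_rot: [0.979, 0.205, 0.0, 0.0]
ft_force: [4.4, 0.2, -0.1]
grip_width: 0.026
grip_force: 25.0
```

```bash
sed -i 's/\[.4585,-.2865\]/[.459,-.2872]/' st.py; python3 st.py; python3 arc.py -14 -29
```

```text
14.5 [ 0.5079 -0.2982  0.1595] [ 4.3812  0.1741 -0.1171] [ 0.1017 -1.1041 -0.0587] 0.050148910625299394 -12.681063561973128
radial 4.236072319172704 push 1.1315897711561689
[[-0.09, 0.11, 0, 0], [-0.18, 0.23, 0, 0], [-0.28, 0.33, 0, 0], [-0.38, 0.44, 0, 0], [-0.48, 0.54, 0, 0], [-0.59, 0.64, 0, 0], [-0.7, 0.74, 0, 0], [-0.81, 0.83, 0, 0], [-0.92, 0.92, 0, 0], [-0.92, 0.92, 0, 0]]
```

Call:
jog_arm:
  plan:
    - [[-0.08, 0.13, 0, 0], [-0.16, 0.25, 0, 0], [-0.25, 0.36, 0, 0], [-0.35, 0.47, 0, 0], [-0.45, 0.58, 0, 0], [-0.56, 0.68, 0, 0], [-0.67, 0.78, 0, 0], [-0.78, 0.87, 0, 0], [-0.89, 0.96, 0, 0], [-0.89, 0.96, 0, 0]]

```text
time_s: 15.5
position: [0.5042, -0.3094, 0.1596]
tool_rot: [0.979, 0.205, 0.001, -0.0]
ft_force: [4.3, 2.6, 0.4]
grip_width: 0.0255
grip_force: 25.0
```

```bash
python3 st.py; python3 arc.py -28 -43
```

```text
15.5 [ 0.5042 -0.3094  0.1596] [4.3336 2.5573 0.3686] [ 0.6044 -1.4631 -0.0296] 0.05034388510707386 -26.175699218859034
radial 2.7610756468865083 push 4.206682784746033
[[-0.12, 0.09, 0, 0], [-0.23, 0.17, 0, 0], [-0.35, 0.26, 0, 0], [-0.48, 0.33, 0, 0], [-0.6, 0.41, 0, 0], [-0.73, 0.48, 0, 0], [-0.86, 0.55, 0, 0], [-0.99, 0.61, 0, 0], [-1.12, 0.67, 0, 0], [-1.12, 0.67, 0, 0]]
```

Resistance is climbing; smaller steps now.

Call:
jog_arm:
  plan:
    - [[-0.06, 0.05, 0, 0], [-0.12, 0.1, 0, 0], [-0.18, 0.15, 0, 0], [-0.24, 0.19, 0, 0], [-0.3, 0.23, 0, 0], [-0.36, 0.27, 0, 0], [-0.43, 0.31, 0, 0], [-0.5, 0.35, 0, 0], [-0.58, 0.39, 0, 0], [-0.58, 0.39, 0, 0]]

```text
time_s: 16.5
position: [0.5012, -0.3148, 0.1596]
tool_rot: [0.979, 0.205, 0.001, -0.0]
ft_force: [5.2, 2.7, -0.2]
grip_width: 0.0254
grip_force: 25.0
```

```bash
python3 st.py; python3 arc.py -35 -42
```

```text
16.5 [ 0.5012 -0.3148  0.1596] [ 5.2184  2.6847 -0.1997] [ 0.7576 -1.7734 -0.0482] 0.05044024370125719 -33.21733306513747
radial 2.8950007539900855 push 5.1047038621226015
[[-0.06, 0.03, 0, 0], [-0.12, 0.07, 0, 0], [-0.18, 0.1, 0, 0], [-0.24, 0.14, 0, 0], [-0.3, 0.17, 0, 0], [-0.36, 0.2, 0, 0], [-0.42, 0.23, 0, 0], [-0.48, 0.26, 0, 0], [-0.54, 0.29, 0, 0], [-0.54, 0.29, 0, 0]]
```

Call:
jog_arm:
  plan:
    - [[-0.06, 0.04, 0, 0], [-0.12, 0.07, 0, 0], [-0.18, 0.11, 0, 0], [-0.24, 0.14, 0, 0], [-0.3, 0.18, 0, 0], [-0.36, 0.21, 0, 0], [-0.42, 0.24, 0, 0], [-0.48, 0.27, 0, 0], [-0.54, 0.3, 0, 0], [-0.54, 0.3, 0, 0]]

```text
time_s: 17.5
position: [0.4995, -0.3171, 0.1597]
tool_rot: [0.979, 0.206, 0.003, -0.001]
ft_force: [10.5, 6.5, -0.5]
grip_width: 0.0257
grip_force: 25.0
```

```bash
python3 st.py; python3 arc.py -41 -47
```

```text
17.5 [ 0.4995 -0.3171  0.1597] [10.5111  6.4667 -0.5292] [ 1.897  -2.5896 -0.0166] 0.05034564523350639 -36.50140214254226
radial 4.602588502189747 push 11.450633313865916
[[-0.05, 0.02, 0, 0], [-0.11, 0.05, 0, 0], [-0.16, 0.07, 0, 0], [-0.21, 0.09, 0, 0], [-0.27, 0.12, 0, 0], [-0.32, 0.14, 0, 0], [-0.37, 0.16, 0, 0], [-0.43, 0.18, 0, 0], [-0.48, 0.2, 0, 0], [-0.48, 0.2, 0, 0]]
```

Call:
jog_arm:
  plan:
    - [[0, 0, 0, 0], [0, 0, 0, 0], [0, 0, 0, 0], [0, 0, 0, 0], [0, 0, 0, 0], [0, 0, 0, 0], [0, 0, 0, 0], [0, 0, 0, 0], [0, 0, 0, 0], [0, 0, 0, 0]]

```text
time_s: 18.5
position: [0.4995, -0.3171, 0.1597]
tool_rot: [0.979, 0.206, 0.003, -0.001]
ft_force: [9.4, 7.4, -0.1]
grip_width: 0.0259
grip_force: 25.0
```

```bash
python3 st.py; python3 look.py w4 | head -1; python3 - <<'E'
from h import *
f=robot.grab_frame('side');a=cv2.resize(f['img'][170:384,120:400,::-1],None,fx=2,fy=2)
b=cv2.resize(cv2.imread('pics/w4.png'),(571,428))
cv2.imwrite('pics/m4.png',cv2.resize(np.hstack([a,b]),None,fx=.70,fy=.70))
E
```

```text
18.5 [ 0.4995 -0.3171  0.1597] [ 9.3911  7.3929 -0.0709] [ 1.8749 -2.6106 -0.04  ] 0.05035123198115133 -36.43667137121801
radial 3.1644129510204007 push 11.525384945952059
18.5 [ 0.4995 -0.3171  0.1597] [ 0.5712  0.596  -0.077   1.7353  0.0514  0.8097 -0.6834] [ 9.3911  7.3929 -0.0709]
```

View pics/m4.png

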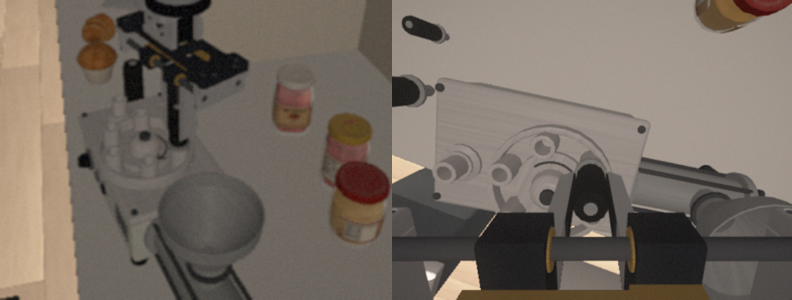

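The views show no obvious collision, and the handle is still seated. I'll check the hub knob's height by triangulation.

```bash
python3 - <<'E'
from h import *
import pickle
np.set_printoptions(precision=4,suppress=True)
c=np.array([.459,-.2872])
A=[];B=[]
for n,u,v in (('w1',457,222),('w2',543,327)):
    s,f=pickle.load(open(n+'.pkl','rb'));o,d=ray(f,u/1.5,v/1.5,s);d/=np.linalg.norm(d)
    Q=np.eye(3)-np.outer(d,d);A.append(Q);B.append(Q@o)
    for z in (.139,.15,.16,.17): print(n,z,atz(f,u/1.5,v/1.5,z,s))
print(np.linalg.lstsq(np.vstack(A),np.hstack(B),rcond=None)[0])
s,f=pickle.load(open('w4.pkl','rb'));a=f['img'][100:330,130:400,::-1]
cv2.imwrite('pics/w4c.png',cv2.resize(a,None,fx=2.6,fy=2.6,interpolation=cv2.INTER_CUBIC))
E
```

```text
w1 0.139 [ 0.4592 -0.288   0.139 ]
w1 0.15 [ 0.4597 -0.2857  0.15  ]
w1 0.16 [ 0.4602 -0.2836  0.16  ]
w1 0.17 [ 0.4607 -0.2815  0.17  ]
w2 0.139 [ 0.4584 -0.2884  0.139 ]
w2 0.15 [ 0.4606 -0.2826  0.15  ]
w2 0.16 [ 0.4626 -0.2774  0.16  ]
w2 0.17 [ 0.4646 -0.2722  0.17  ]
[ 0.459  -0.2875  0.1409]
```

View pics/w4c.png

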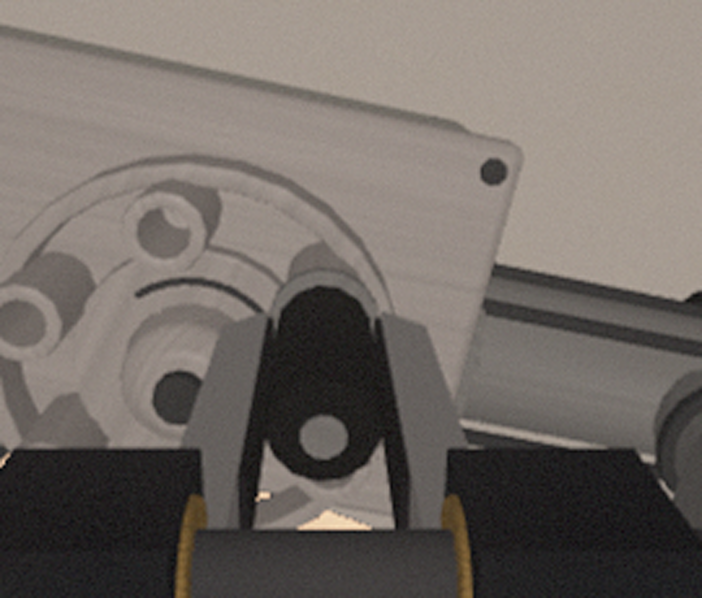

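The knob top is at about 0.141 m, clear of the fingers, so this is the cam. I'll press on gently.

Call:
jog_arm:
  plan:
    - [[-0.02, 0.02, 0, 0], [-0.05, 0.04, 0, 0], [-0.08, 0.06, 0, 0], [-0.11, 0.08, 0, 0], [-0.14, 0.1, 0, 0], [-0.17, 0.12, 0, 0], [-0.2, 0.14, 0, 0], [-0.2, 0.15, 0, 0], [-0.2, 0.15, 0, 0], [-0.2, 0.15, 0, 0]]

```text
time_s: 19.75
position: [0.4984, -0.3182, 0.1598]
tool_rot: [0.978, 0.206, 0.003, -0.002]
ft_force: [9.1, 9.2, 0.7]
grip_width: 0.0258
grip_force: 25.0
```

```bash
python3 st.py;python3 -c "
from h import *
s=robot.get_state();print(s['joint_torque'],R.from_quat(s['tool_rot']).as_euler('xyz',degrees=True))"
```

```text
19.75 [ 0.4984 -0.3182  0.1598] [9.0731 9.2129 0.6526] [ 2.4058 -2.4942 -0.0787] 0.05012545402391925 -38.13864855817986
radial 1.4465818005193414 push 12.849347863471916
[ 7.29826391e+00 -4.96648335e+01  7.03568503e+00 -1.35088974e+01
  3.44447561e+00  1.66534893e+00  3.80167959e-02] [-179.8276251    -0.38861625   23.82450129]
```

```bash
python3 look.py w5 | head -1; python3 - <<'E'
from h import *
import pickle
np.set_printoptions(precision=4,suppress=True)
c=np.array([.459,-.2875])
s,f=pickle.load(open('w4.pkl','rb'))
s5,f5=pickle.load(open('w5.pkl','rb'))
g4=cv2.cvtColor(f['img'],cv2.COLOR_RGB2GRAY);g5=cv2.cvtColor(f5['img'],cv2.COLOR_RGB2GRAY)
pts=[(130+165/2.6,100+228/2.6,.139),(130+22/2.6,100+320/2.6,.139),(130+178/2.6,100+398/2.6,.141),(130+493/2.6,100+171/2.6,.096)]
for u,v,z in pts:
    x,y=int(round(u)),int(round(v));t=g4[y-14:y+15,x-14:x+15]
    m=cv2.matchTemplate(g5[y-30:y+31,x-30:x+31],t,cv2.TM_CCOEFF_NORMED);_,sc,_,(mx,my)=cv2.minMaxLoc(m)
    u5,v5=u+mx-16,v+my-16
    a=atz(f,u,v,z,s)[:2]-c;b=atz(f5,u5,v5,z,s5)[:2]-c
    for q in (a,b): print(round(sc,2),q,np.hypot(*q),np.degrees(np.arctan2(q[1],q[0])))
E
```

```text
19.75 [ 0.4984 -0.3182  0.1598] [ 0.5752  0.596  -0.0781  1.7352  0.0505  0.8108 -0.6792] [9.0731 9.2129 0.6526]
0.99 [0.0459 0.0209] 0.05046019184509579 24.44724823873532
0.99 [0.0462 0.0204] 0.05047130828259679 23.842560290844556
0.96 [0.0041 0.0486] 0.04879555582177997 85.23067966112745
0.96 [0.0048 0.049 ] 0.04927114229785011 84.40208670097039
0.96 [ 0.0002 -0.0007] 0.0007602307586130706 -78.2648367192884
0.96 [ 0.0005 -0.0012] 0.0013134952720969787 -65.3426754711923
0.96 [ 0.093  -0.0666] 0.11438907815263812 -35.61258459551705
0.96 [ 0.0935 -0.0667] 0.11484181066641158 -35.53571430805985
```

Call:
jog_arm:
  plan:
    - [[-0.04, 0.02, 0, 0], [-0.08, 0.04, 0, 0], [-0.12, 0.06, 0, 0], [-0.16, 0.08, 0, 0], [-0.2, 0.1, 0, 0], [-0.24, 0.12, 0, 0], [-0.28, 0.14, 0, 0], [-0.28, 0.15, 0, 0], [-0.28, 0.15, 0, 0], [-0.28, 0.15, 0, 0]]

```text
time_s: 20.95
position: [0.4962, -0.3199, 0.1598]
tool_rot: [0.978, 0.207, 0.003, -0.003]
ft_force: [9.0, 10.4, 2.7]
grip_width: 0.0255
grip_force: 25.0
```

```bash
python3 st.py
```

```text
20.95 [ 0.4962 -0.3199  0.1598] [ 9.0368 10.3941  2.6816] [ 2.792  -2.3225 -0.0083] 0.04946341116978936 -41.3089666846542
radial -0.07328650174150206 push 13.772987713486643
```

Call:
jog_arm:
  plan:
    - [[-0.04, 0.02, 0, 0], [-0.08, 0.04, 0, 0], [-0.12, 0.06, 0, 0], [-0.16, 0.08, 0, 0], [-0.2, 0.11, 0, 0], [-0.23, 0.13, 0, 0], [-0.26, 0.15, 0, 0], [-0.26, 0.16, 0, 0], [-0.26, 0.16, 0, 0], [-0.26, 0.16, 0, 0]]

```text
time_s: 21.95
position: [0.4942, -0.3213, 0.1598]
tool_rot: [0.978, 0.207, 0.002, -0.004]
ft_force: [8.0, 12.0, 4.2]
grip_width: 0.0257
grip_force: 25.0
```

```bash
python3 st.py
```

```text
21.95 [ 0.4942 -0.3213  0.1598] [ 8.003  11.9646  4.1936] [ 3.2835 -2.1028 -0.0039] 0.04899532603739125 -44.09545284318403
radial -2.5779855812651964 push 14.161693363921259
```

Call:
jog_arm:
  plan:
    - [[-0.05, 0.02, 0, 0], [-0.1, 0.04, 0, 0], [-0.15, 0.06, 0, 0], [-0.2, 0.08, 0, 0], [-0.25, 0.1, 0, 0], [-0.29, 0.11, 0, 0], [-0.33, 0.12, 0, 0], [-0.33, 0.12, 0, 0], [-0.33, 0.12, 0, 0], [-0.33, 0.12, 0, 0]]

```text
time_s: 22.95
position: [0.4917, -0.323, 0.1598]
tool_rot: [0.978, 0.207, 0.002, -0.004]
ft_force: [8.3, 13.9, 5.3]
grip_width: 0.0259
grip_force: 25.0
```

```bash
python3 st.py; python3 look.py w6 | head -1; cat > wh.py <<'E'
from h import *
import pickle,sys
# wheel phase: track visible empty sockets from w4 appearance
c=np.array([.459,-.2875]);s,f=pickle.load(open('w4.pkl','rb'));s5,f5=pickle.load(open(sys.argv[1]+'.pkl','rb'))
g4=cv2.cvtColor(f['img'],cv2.COLOR_RGB2GRAY);g5=cv2.cvtColor(f5['img'],cv2.COLOR_RGB2GRAY)
for u,v,z in [(130+165/2.6,100+228/2.6,.139),(130+22/2.6,100+320/2.6,.139),(130+178/2.6,100+398/2.6,.141)]:
    x,y=int(round(u)),int(round(v));t=g4[y-14:y+15,x-14:x+15];k=44
    m=cv2.matchTemplate(g5[y-k:y+k+1,x-k:x+k+1],t,cv2.TM_CCOEFF_NORMED);_,sc,_,(mx,my)=cv2.minMaxLoc(m)
    q=atz(f5,u+mx-(k-14),v+my-(k-14),z,s5)[:2]-c;print(round(sc,2),q,np.hypot(*q),np.degrees(np.arctan2(q[1],q[0])))
E
python3 wh.py w6
```

```text
22.95 [ 0.4917 -0.323   0.1598] [ 8.2689 13.9454  5.2869] [ 3.582  -2.1389 -0.0087] 0.04846444055998161 -47.569236244027955
radial -4.714015214342173 push 15.51213517501216
22.95 [ 0.4917 -0.323   0.1598] [ 0.5911  0.5939 -0.0806  1.7396  0.049   0.8121 -0.6633] [ 8.2689 13.9454  5.2869]
0.95 [0.04681545 0.01853564] 0.05035132568439509 21.600100841324025
0.94 [0.00688237 0.04879664] 0.049279596242116856 81.97185430756389
0.87 [ 0.00043398 -0.00098468] 0.0010760765994791168 -66.21559250013847
```

```bash
python3 - <<'E'
from h import *
import pickle
s4,f4=pickle.load(open('w4.pkl','rb'));g4=cv2.cvtColor(f4['img'],cv2.COLOR_RGB2GRAY)
for n in ('w3','w4','w5','w6'):
    s,f=pickle.load(open(n+'.pkl','rb'));g=cv2.cvtColor(f['img'],cv2.COLOR_RGB2GRAY)
    out=[]
    for (x,y,w) in ((255,268,11),(255,213,12)):   # grip-top disc, collar back edge
        t=g4[y-w:y+w+1,x-w:x+w+1];k=w+14
        m=cv2.matchTemplate(g[y-k:y+k+1,x-k:x+k+1],t,cv2.TM_CCOEFF_NORMED);_,sc,_,(mx,my)=cv2.minMaxLoc(m);out.append((round(sc,2),mx-14,my-14))
    T=s['position'];M=R.from_quat(s['tool_rot']).as_matrix()
    (sc,dx,dy)=out[0];p=[]
    for z in (T[2]+.0404,):
        o,d=ray(f,255+dx,268+dy,s);q=o+d*(z-o[2])/d[2];p=M.T@(q-T)
    print(n,out,p,f['cx'])
f=pickle.load(open('w6.pkl','rb'))[1]
cv2.imwrite('pics/w6c.png',cv2.resize(f['img'][100:330,130:400,::-1],None,fx=2.6,fy=2.6,interpolation=cv2.INTER_CUBIC))
E
```

```text
w3 [(0.99, 0, 0), (0.97, 0, 1)] [-0.00294303 -0.00015521 -0.04039928] 254.12473557926876
w4 [(1.0, 0, 0), (1.0, 0, 0)] [-0.00292379 -0.00015602 -0.04041906] 254.12473557926876
w5 [(0.98, 0, 0), (0.99, 0, -1)] [-0.00292165 -0.0001572  -0.04042046] 254.12473557926876
w6 [(0.99, 0, -3), (0.99, 0, -8)] [-0.00110924 -0.00016162 -0.040408  ] 254.12473557926876
```

View pics/w6c.png

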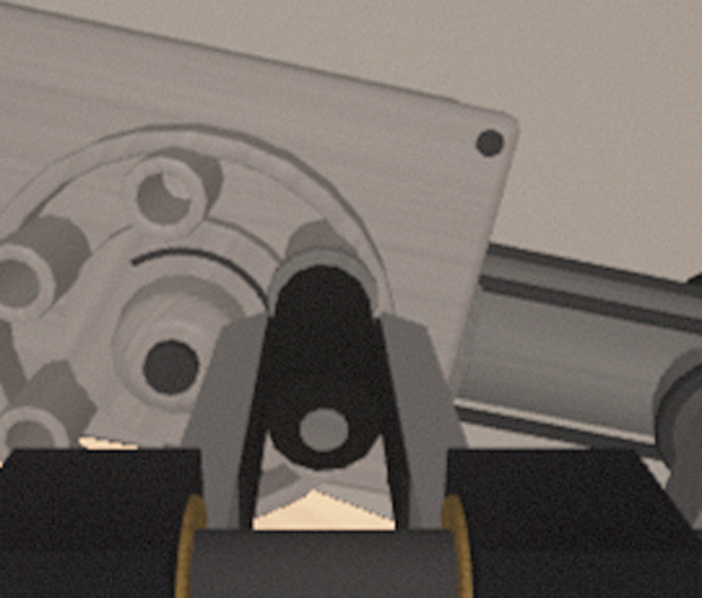

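The crop shows the handle lagging and leaning back between the pads: the collar is 5 mm behind, since I was pushing along the pads. I'll go back to the unloaded angle, let the handle straighten, and regrip with the finger line along the push.

Call:
jog_arm:
  plan:
    - [[0.4, -0.15, 0, 0], [0.8, -0.3, 0, 0], [1.15, -0.5, 0, 0], [1.5, -0.7, 0, 0], [1.85, -0.95, 0, 0], [2.15, -1.25, 0, 0], [2.5, -1.6, 0, 0], [2.8, -1.9, 0, 0], [2.8, -1.9, 0, 0], [2.8, -1.9, 0, 0]]

```text
time_s: 24.15
position: [0.5019, -0.3032, 0.1597]
tool_rot: [0.979, 0.204, -0.004, -0.0]
ft_force: [-3.4, 0.6, 9.1]
grip_width: 0.0253
grip_force: 25.0
```

```bash
python3 st.py; python3 look.py w7|head -1; python3 wh.py w7
```

```text
24.15 [ 0.5019 -0.3032  0.1597] [-3.3983  0.624   9.0779] [0.0627 1.1506 0.057 ] 0.04580243487735893 -20.428469552428606
radial -3.402343089693105 push -0.6013591364556339
24.15 [ 0.5019 -0.3032  0.1597] [ 0.5365  0.5931 -0.0681  1.7414  0.0579  0.8155 -0.7194] [-3.3983  0.624   9.0779]
0.86 [0.0346976  0.03580975] 0.04986242602277576 45.90367901935651
0.83 [-0.01366488  0.04685976] 0.04881153065639384 106.25733003305984
0.44 [-0.02458759  0.0115763 ] 0.0271764709148513 154.78805467137138
```

Call:
jog_arm:
  plan:
    - [[0, 0, 0, 0], [0, 0, 0, 0], [0, 0, 0, 0], [0, 0, 0, 8], [0, 0, 0, 16], [0, 0, 0, 24], [0, 0, 0, 32], [0, 0, 0, 40], [0, 0, 0, 48], [0, 0, 0, 56]]
  gripper: 70

```text
time_s: 25.35
position: [0.5059, -0.3017, 0.1591]
tool_rot: [0.96, -0.281, -0.001, 0.0]
ft_force: [1.2, -0.9, 0.9]
grip_width: 0.0685
grip_force: 0.0
```

```bash
python3 st.py; python3 look.py w8; python3 - <<'E'
from h import *
import pickle
f=pickle.load(open('w8.pkl','rb'))[1];f2=robot.grab_frame('side')
cv2.imwrite('pics/m8.png',np.hstack([cv2.resize(f['img'][...,::-1],None,fx=.98,fy=.98)[:376], cv2.resize(f2['img'][190:320,150:250,::-1],(289,376))]))
E
```

```text
25.35 [ 0.5059 -0.3017  0.1591] [ 1.153  -0.8928  0.93  ] [0.1077 0.0681 0.0453] 0.04910318372881653 -17.159504898047256
radial 1.3650770342082463 push -0.5128551664113347
25.35 [ 0.5059 -0.3017  0.1591] [ 0.3563  0.6037  0.2102  1.7452 -0.1636  0.811  -1.4974] [ 1.153  -0.8928  0.93  ]
turning_handle 0.6 103 387 [ 0.5589 -0.1872  0.163 ]
turning_handle 0.58 374 363 [ 0.5029 -0.2957  0.163 ]
turning_handle 0.37 414 378 [ 0.487  -0.3069  0.163 ]
wheel_socket 0.7 414 379 [ 0.475  -0.3012  0.139 ]
```

View pics/m8.png

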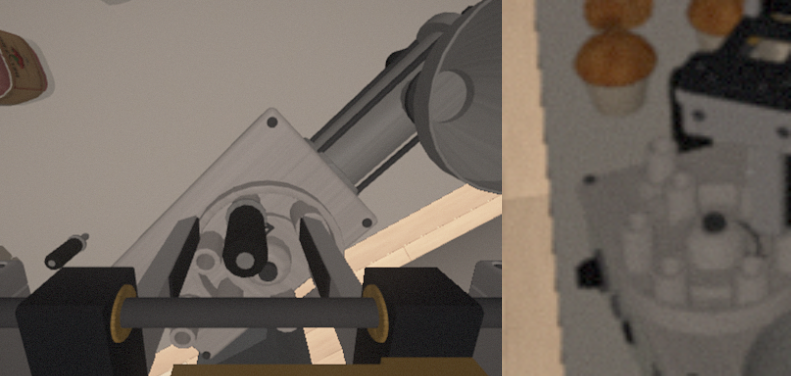

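The handle stands upright in its socket between the fingers, its top at (245,261). I'll regrip a little lower and harder, with the finger line along the push.

Call:
jog_arm:
  plan:
    - [[0, -0.2, 0.2, 4], [0, -0.2, 0.5, 8], [0, -0.2, 0.7, 8], [0, -0.2, 0.7, 8], [0, -0.2, 0.7, 8], [0, -0.2, 0.7, 8], [0, -0.2, 0.7, 8], [0, -0.2, 0.7, 8], [0, -0.2, 0.7, 8], [0, -0.2, 0.7, 8]]
  gripper: 255
  force: 50

```text
time_s: 26.6
position: [0.5075, -0.3002, 0.1526]
tool_rot: [0.939, -0.345, 0.0, 0.0]
ft_force: [-0.8, -0.6, 0.3]
grip_width: 0.0255
grip_force: 50.0
```

```bash
python3 st.py; sed -i 's/23\.6/float(sys.argv[5])/' arc.py; python3 arc.py -15 -29 5 5 -40.6
```

```text
26.6 [ 0.5075 -0.3002  0.1526] [-0.8115 -0.5834  0.2946] [ 0.0172  0.032  -0.0249] 0.05025195440851563 -15.006394532611871
radial -0.6328003551429108 push -0.7736476716640099
[[0.06, 0.12, 0, 0], [0.11, 0.25, 0, 0], [0.16, 0.37, 0, 0], [0.21, 0.5, 0, 0], [0.25, 0.63, 0, 0], [0.29, 0.76, 0, 0], [0.33, 0.89, 0, 0], [0.36, 1.02, 0, 0], [0.39, 1.16, 0, 0], [0.39, 1.16, 0, 0]]
```

Well gripped, forces near zero. Turning again.

Call:
jog_arm:
  plan:
    - [[0.06, 0.12, 0, 0], [0.11, 0.25, 0, 0], [0.16, 0.37, 0, 0], [0.21, 0.5, 0, 0], [0.25, 0.63, 0, 0], [0.29, 0.76, 0, 0], [0.33, 0.89, 0, 0], [0.36, 1.02, 0, 0], [0.39, 1.16, 0, 0], [0.39, 1.16, 0, 0]]

```text
time_s: 27.6
position: [0.5034, -0.3112, 0.1526]
tool_rot: [0.939, -0.345, 0.0, -0.0]
ft_force: [1.8, 2.9, 3.5]
grip_width: 0.0251
grip_force: 50.0
```

```bash
python3 st.py;  python3 arc.py -28 -36 5 5 -40.6
```

```text
27.6 [ 0.5034 -0.3112  0.1526] [1.7611 2.9234 3.4967] [ 1.1562 -0.4833 -0.0209] 0.05050807599491211 -28.415013410163375
radial 0.15778453559105043 push 3.40919854856816
[[0.02, 0.08, 0, 0], [0.03, 0.15, 0, 0], [0.05, 0.23, 0, 0], [0.06, 0.3, 0, 0], [0.07, 0.38, 0, 0], [0.08, 0.46, 0, 0], [0.09, 0.54, 0, 0], [0.1, 0.61, 0, 0], [0.1, 0.69, 0, 0], [0.1, 0.69, 0, 0]]
```

Call:
jog_arm:
  plan:
    - [[0.02, 0.08, 0, 0], [0.03, 0.15, 0, 0], [0.05, 0.23, 0, 0], [0.06, 0.3, 0, 0], [0.07, 0.38, 0, 0], [0.08, 0.46, 0, 0], [0.09, 0.54, 0, 0], [0.1, 0.61, 0, 0], [0.1, 0.69, 0, 0], [0.1, 0.69, 0, 0]]

```text
time_s: 28.6
position: [0.5004, -0.3164, 0.1526]
tool_rot: [0.939, -0.345, 0.001, -0.001]
ft_force: [2.7, 5.6, 3.0]
grip_width: 0.0251
grip_force: 50.0
```

```bash
python3 st.py;  python3 arc.py -36 -42 5 5 -40.6
```

```text
28.6 [ 0.5004 -0.3164  0.1526] [2.7243 5.6237 3.0151] [ 1.5855 -0.8857 -0.0502] 0.05068947665334587 -35.16278548546954
radial -1.011481041780835 push 6.166395540539004
[[0.0, 0.06, 0, 0], [0.01, 0.12, 0, 0], [0.01, 0.17, 0, 0], [0.01, 0.23, 0, 0], [0.01, 0.29, 0, 0], [0.02, 0.35, 0, 0], [0.02, 0.41, 0, 0], [0.02, 0.46, 0, 0], [0.01, 0.52, 0, 0], [0.01, 0.52, 0, 0]]
```

Call:
jog_arm:
  plan:
    - [[0, 0.06, 0, 0], [0, 0.12, 0, 0], [0, 0.17, 0, 0], [0, 0.23, 0, 0], [0, 0.29, 0, 0], [0, 0.35, 0, 0], [0, 0.41, 0, 0], [0, 0.46, 0, 0], [0, 0.52, 0, 0], [0, 0.52, 0, 0]]

```text
time_s: 29.6
position: [0.4995, -0.3177, 0.1527]
tool_rot: [0.939, -0.344, 0.002, -0.003]
ft_force: [6.3, 10.1, 3.6]
grip_width: 0.0258
grip_force: 50.0
```

```bash
python3 st.py;  python3 arc.py -41 -47 5 5 -40.6
```

```text
29.6 [ 0.4995 -0.3177  0.1527] [ 6.2557 10.0889  3.59  ] [ 2.6673 -1.8014 -0.0823] 0.050714442339384644 -36.920987400140426
radial -1.0593445877070158 push 11.823646417642323
[[-0.0, 0.06, 0, 0], [-0.0, 0.12, 0, 0], [-0.0, 0.17, 0, 0], [-0.01, 0.23, 0, 0], [-0.01, 0.29, 0, 0], [-0.01, 0.35, 0, 0], [-0.02, 0.41, 0, 0], [-0.02, 0.46, 0, 0], [-0.03, 0.52, 0, 0], [-0.03, 0.52, 0, 0]]
```

Call:
jog_arm:
  plan:
    - [[0, 0.03, 0, 0], [0, 0.06, 0, 0], [0, 0.1, 0, 0], [0, 0.13, 0, 0], [0, 0.16, 0, 0], [0, 0.2, 0, 0], [0, 0.2, 0, 0], [0, 0.2, 0, 0], [0, 0.2, 0, 0], [0, 0.2, 0, 0]]

```text
time_s: 30.6
position: [0.4991, -0.3183, 0.1527]
tool_rot: [0.939, -0.343, 0.002, -0.003]
ft_force: [8.2, 11.5, 1.9]
grip_width: 0.0249
grip_force: 50.0
```

```bash
python3 st.py; python3 look.py w9|head -1; cat > rec.py <<'E'
from h import *
import pickle,sys
np.set_printoptions(precision=4,suppress=True)
c=np.array([.459,-.2875])
def rect(s,f,z=.139,S=.15):   # top-down view, 0.5 mm/px
    X,Y=np.meshgrid(np.arange(-90,90,.5)/1e3+c[0],np.arange(-90,90,.5)/1e3+c[1])
    o,r=cam(f,s);q=np.stack([X-o[0],Y-o[1],np.full_like(X,z-o[2])],-1)@r
    return cv2.remap(f['img'],(q[...,0]/q[...,2]*foc(f)+f['cx']).astype('f4'),(q[...,1]/q[...,2]*foc(f)+f['cy']).astype('f4'),cv2.INTER_CUBIC)
if __name__=='__main__':
  for n in sys.argv[1:]:
    s,f=pickle.load(open(n+'.pkl','rb'));g=cv2.GaussianBlur(cv2.cvtColor(rect(s,f),cv2.COLOR_RGB2GRAY),(5,5),0)
    C=cv2.HoughCircles(g,cv2.HOUGH_GRADIENT,1,30,param1=60,param2=12,minRadius=11,maxRadius=28)
    for x,y,r in (C[0] if C is not None else []):
        d=np.array([x/2-90,y/2-90])
        if 42<np.hypot(*d)<58: print(n,r/2,np.hypot(*d),np.degrees(np.arctan2(d[1],d[0]))," mod60",np.degrees(np.arctan2(d[1],d[0]))%60)
E
python3 rec.py w1 w4 w6 w9
```

```text
30.6 [ 0.4991 -0.3183  0.1527] [ 8.1719 11.5417  1.8508] [ 3.0027 -2.1911 -0.0079] 0.050738122369518836 -37.847624916274064
radial -0.6286414612943189 push 14.12783533221047
30.6 [ 0.4991 -0.3183  0.1527] [ 0.3746  0.6166  0.2378  1.7472 -0.2015  0.7992 -1.5609] [ 8.1719 11.5417  1.8508]
w1 10.5 49.584522 6.6592073  mod60 6.6592073
w1 11.45 50.947277 -113.42009  mod60 6.5799103
w1 10.35 49.63492 67.18034  mod60 7.1803436
w1 8.05 48.95023 126.69432  mod60 6.6943207
w1 7.15 50.701332 -172.34935  mod60 7.65065
w1 13.7 44.16022 -51.897423  mod60 8.102577
w1 12.6 49.529034 -137.0454  mod60 42.954605
w1 10.85 48.18843 48.78611  mod60 48.78611
w1 7.35 42.46322 -95.744156  mod60 24.255844
w4 7.15 49.326717 86.804054  mod60 26.804054
w4 13.7 47.48289 -41.157543  mod60 18.842457
w4 7.5 45.00139 -83.94101  mod60 36.05899
w4 10.85 49.99125 25.15537  mod60 25.15537
w4 12.6 53.42869 47.275455  mod60 47.275455
w4 10.1 47.797752 66.2505  mod60 6.2505035
w4 13.15 45.090187 -110.4445  mod60 9.555496
w4 6.35 57.333454 -21.755014  mod60 38.244987
w6 11.8 50.16099 144.32954  mod60 24.329544
w6 13.7 47.377472 -45.42757  mod60 14.57243
w6 13.7 48.87356 25.123129  mod60 25.123129
w6 6.9 49.7657 -91.43929  mod60 28.560707
w6 10.85 46.22364 66.06897  mod60 6.0689697
w6 13.7 49.85604 86.26237  mod60 26.262367
w6 13.7 57.733223 -16.865595  mod60 43.134407
w6 13.7 53.034187 44.61803  mod60 44.61803
w6 8.6 49.39762 -120.06857  mod60 59.931427
w9 11.5 50.548244 146.7029  mod60 26.702896
w9 7.2 51.02083 -95.906136  mod60 24.093864
w9 12.3 46.750668 -37.17629  mod60 22.823711
w9 12.6 55.911762 4.359408  mod60 4.359408
w9 7.6 48.87356 25.123129  mod60 25.123129
w9 7.9 56.59174 -77.49864  mod60 42.501358
w9 9.55 49.75063 90.28791  mod60 30.28791
```

The wheel's phase stays at about 102° from its start in both attempts, with the force rising steeply beyond the normal ramp. Something is blocking the handle or wheel there. I won't force it: I'll back off and try another socket, which puts the handle elsewhere.

Call:
jog_arm:
  plan:
    - [[0.08, -0.4, 0, 0], [0.12, -0.8, 0, 0], [0.13, -1.1, 0, 0], [0.1, -1.4, 0, 0], [0.02, -1.7, 0, 0], [-0.1, -2, 0, 0], [-0.28, -2.3, 0, 0], [-0.47, -2.55, 0, 0], [-0.47, -2.55, 0, 0], [-0.47, -2.55, 0, 0]]

```text
time_s: 31.8
position: [0.5079, -0.2999, 0.1526]
tool_rot: [0.939, -0.345, 0.0, -0.0]
ft_force: [-2.0, 0.3, 5.5]
grip_width: 0.0255
grip_force: 50.0
```

```bash
python3 st.py; python3 look.py w10|head -1; python3 rec.py w10
```

```text
31.8 [ 0.5079 -0.2999  0.1526] [-2.0273  0.3222  5.479 ] [0.0943 0.4302 0.0603] 0.05055800642965721 -14.54075815883788
radial -2.0432408837388287 push -0.19709663108278463
31.8 [ 0.5079 -0.2999  0.1526] [ 0.3309  0.6157  0.2454  1.7513 -0.1981  0.7985 -1.603 ] [-2.0273  0.3222  5.479 ]
w10 12.45 46.777397 -12.030596  mod60 47.969406
w10 9.25 50.280464 -71.745224  mod60 48.254776
w10 9.65 43.48132 -108.434944  mod60 11.565056
w10 8.0 57.15002 64.89226  mod60 4.8922577
w10 9.7 43.790695 156.8014  mod60 36.801407
w10 7.8 57.35961 142.0812  mod60 22.081207
w10 10.6 49.931202 -131.75266  mod60 48.247345
```

Call:
jog_arm:
  plan:
    - [[0, 0, -0.8, 0], [0, 0, -2, 0], [0, 0, -3.4, 0], [0, 0, -4.6, 0], [-0.8, -0.5, -4.6, 0], [-1.8, -1.2, -4.6, 0], [-2.9, -1.9, -4.6, 0], [-3.9, -2.5, -4.6, 0], [-4.3, -2.8, -4.6, 0], [-4.3, -2.8, -4.6, 0]]

```text
time_s: 33.0
position: [0.4928, -0.2499, 0.1984]
tool_rot: [0.939, -0.344, -0.0, -0.0]
ft_force: [0.4, 0.1, -1.4]
grip_width: 0.0253
grip_force: 50.0
```

```bash
python3 st.py; python3 look.py w11|head -1; python3 rec.py w11; python3 - <<'E'
from h import *
import pickle
g=[]
for n in ('w8','w9','w10','w11'):
    s,f=pickle.load(open(n+'.pkl','rb'));G=cv2.cvtColor(f['img'],cv2.COLOR_RGB2GRAY)
    if n=='w9': ref=G
    if n in('w10','w11'):
        for (x,y,w) in ((255,268,11),(255,213,12)):
            t=ref[y-w:y+w+1,x-w:x+w+1];k=w+14
            m=cv2.matchTemplate(G[y-k:y+k+1,x-k:x+k+1],t,cv2.TM_CCOEFF_NORMED);_,sc,_,(mx,my)=cv2.minMaxLoc(m);print(n,round(sc,2),mx-14,my-14)
E
```

```text
33.0 [ 0.4928 -0.2499  0.1984] [ 0.3624  0.1476 -1.3772] [ 0.1048 -0.0206  0.0193] 0.05035530902867108 47.862128251761376
radial 0.352549657496637 push -0.16971404010843244
33.0 [ 0.4928 -0.2499  0.1984] [ 0.2409  0.509   0.2664  1.8057 -0.1722  0.85   -1.6843] [ 0.3624  0.1476 -1.3772]
w11 11.5 50.305317 168.24332  mod60 48.243317
w11 10.8 49.14901 45.824345  mod60 45.824345
w11 7.45 49.78077 -14.245605  mod60 45.754395
w11 7.05 50.942368 -133.01135  mod60 46.988647
w11 13.15 55.65182 -37.333202  mod60 22.666798
w11 13.7 50.947277 -66.5799  mod60 53.420097
w11 13.7 55.602383 6.4539866  mod60 6.4539866
w11 13.7 53.83888 23.82742  mod60 23.82742
w11 12.05 53.3444 64.756  mod60 4.7559967
w11 6.25 49.08284 -153.04341  mod60 26.956589
w10 0.99 0 0
w10 0.98 0 0
w11 0.99 0 0
w11 0.96 0 0
```

Call:
jog_arm:
  plan:
    - [[0.05, 0.05, 0.5, 0], [0.1, 0.05, 1, 0], [0.1, 0.05, 1.4, 0], [0.1, 0.05, 1.7, 0], [0.1, 0.05, 2, 0], [0.1, 0.05, 2.3, 0], [0.1, 0.05, 2.6, 0], [0.1, 0.05, 2.9, 0], [0.1, 0.05, 3.2, 0], [0.1, 0.05, 3.2, 0]]

```text
time_s: 34.2
position: [0.4931, -0.2521, 0.1661]
tool_rot: [0.939, -0.345, -0.0, -0.0]
ft_force: [0.1, -0.2, -2.4]
grip_width: 0.0254
grip_force: 50.0
```

Call:
jog_arm:
  plan:
    - [[0, 0, 0.3, 0], [0, 0, 0.6, 0], [0, 0, 0.9, 0], [0, 0, 1.1, 0], [0, 0, 1.25, 0], [0, 0, 1.3, 0], [0, 0, 1.35, 0], [0, 0, 1.35, 0], [0, 0, 1.35, 0], [0, 0, 1.35, 0]]

```text
time_s: 35.2
position: [0.4934, -0.2523, 0.1531]
tool_rot: [0.939, -0.345, 0.0, -0.0]
ft_force: [-0.3, -0.2, -2.4]
grip_width: 0.0256
grip_force: 50.0
```

```bash
python3 st.py;  python3 arc.py 46 31 5 5 -40.5;  python3 arc.py 46 24 5 5 -40.5
```

```text
35.2 [ 0.4934 -0.2523  0.1531] [-0.3227 -0.2325 -2.4011] [0.0542 0.003  0.0418] 0.04901690898964479 45.431758477093574
radial -0.3921252771851764 push 0.06675927805626375
[[0.15, 0.01, 0, 0], [0.29, 0.03, 0, 0], [0.43, 0.05, 0, 0], [0.58, 0.07, 0, 0], [0.72, 0.1, 0, 0], [0.86, 0.13, 0, 0], [1.0, 0.16, 0, 0], [1.14, 0.2, 0, 0], [1.28, 0.25, 0, 0], [1.28, 0.25, 0, 0]]
[[0.21, 0.02, 0, 0], [0.42, 0.04, 0, 0], [0.63, 0.08, 0, 0], [0.84, 0.12, 0, 0], [1.05, 0.18, 0, 0], [1.25, 0.24, 0, 0], [1.45, 0.31, 0, 0], [1.65, 0.39, 0, 0], [1.85, 0.48, 0, 0], [1.85, 0.48, 0, 0]]
```

Call:
jog_arm:
  plan:
    - [[0.15, 0, 0.05, -7], [0.29, 0, 0.05, -14], [0.43, 0.02, 0.05, -21], [0.58, 0.04, 0.05, -28], [0.72, 0.07, 0.05, -35], [0.86, 0.1, 0.05, -42], [1, 0.14, 0.05, -49], [1.14, 0.18, 0.05, -56], [1.28, 0.22, 0.05, -62], [1.28, 0.22, 0.05, -62]]

```text
time_s: 36.2
position: [0.5005, -0.2608, 0.1526]
tool_rot: [0.982, 0.188, -0.001, -0.001]
ft_force: [-3.2, 3.6, 3.4]
grip_width: 0.0255
grip_force: 50.0
```

```bash
python3 st.py;  python3 arc.py 32 22 5 5 21.5
```

```text
36.2 [ 0.5005 -0.2608  0.1526] [-3.1558  3.5615  3.412 ] [ 0.9151  0.7136 -0.0232] 0.049191496027613954 32.468679231064236
radial -0.7505444422474816 push 4.6989316510187455
[[0.02, 0.1, 0, 0], [0.03, 0.19, 0, 0], [0.04, 0.29, 0, 0], [0.06, 0.38, 0, 0], [0.07, 0.48, 0, 0], [0.07, 0.58, 0, 0], [0.08, 0.67, 0, 0], [0.08, 0.77, 0, 0], [0.08, 0.87, 0, 0], [0.08, 0.87, 0, 0]]
```

Call:
jog_arm:
  plan:
    - [[0.02, 0.1, 0, 0], [0.03, 0.19, 0, 0], [0.04, 0.29, 0, 0], [0.06, 0.38, 0, 0], [0.07, 0.48, 0, 0], [0.07, 0.58, 0, 0], [0.08, 0.67, 0, 0], [0.08, 0.77, 0, 0], [0.08, 0.87, 0, 0], [0.08, 0.87, 0, 0]]

```text
time_s: 37.2
position: [0.5043, -0.2676, 0.1526]
tool_rot: [0.982, 0.187, -0.001, -0.002]
ft_force: [-3.1, 6.2, 6.3]
grip_width: 0.0252
grip_force: 50.0
```

```bash
python3 st.py;  python3 arc.py 23 16 5 5 21.5
```

```text
37.2 [ 0.5043 -0.2676  0.1526] [-3.0782  6.1766  6.3003] [ 1.6016  1.0308 -0.0367] 0.049393202344752904 23.39781002550448
radial -0.3722708190599798 push 6.8911297311238355
[[0.0, 0.07, 0, 0], [0.0, 0.14, 0, 0], [0.0, 0.2, 0, 0], [-0.0, 0.27, 0, 0], [-0.0, 0.34, 0, 0], [-0.01, 0.41, 0, 0], [-0.01, 0.47, 0, 0], [-0.02, 0.54, 0, 0], [-0.02, 0.61, 0, 0], [-0.02, 0.61, 0, 0]]
```

Call:
jog_arm:
  plan:
    - [[0, 0.07, -0.03, 0], [0, 0.14, -0.05, 0], [0, 0.2, -0.05, 0], [0, 0.27, -0.05, 0], [0, 0.34, -0.05, 0], [0, 0.41, -0.05, 0], [0, 0.47, -0.05, 0], [0, 0.54, -0.05, 0], [0, 0.54, -0.05, 0], [0, 0.54, -0.05, 0]]

```text
time_s: 38.2
position: [0.505, -0.2691, 0.1526]
tool_rot: [0.982, 0.188, -0.003, -0.005]
ft_force: [-4.9, 10.3, 8.0]
grip_width: 0.0254
grip_force: 50.0
```

```bash
python3 st.py;  python3 arc.py 18 12 5 5 21.5
```

```text
38.2 [ 0.505  -0.2691  0.1526] [-4.9484 10.3395  7.9517] [ 3.0461  1.6375 -0.048 ] 0.04943750189806468 21.42114797741297
radial -0.8304117832523464 push 11.432490326149532
[[-0.0, 0.06, 0, 0], [-0.01, 0.12, 0, 0], [-0.01, 0.17, 0, 0], [-0.02, 0.23, 0, 0], [-0.03, 0.29, 0, 0], [-0.03, 0.35, 0, 0], [-0.04, 0.41, 0, 0], [-0.05, 0.46, 0, 0], [-0.06, 0.52, 0, 0], [-0.06, 0.52, 0, 0]]
```

The same wheel angle resists from a different socket with clean geometry, so the resistance belongs to the wheel's cam. Measured forces are still far below the 50 N limit, so I'll press on in small steps.

Call:
jog_arm:
  plan:
    - [[0, 0.04, -0.02, 0], [0, 0.08, -0.04, 0], [0, 0.12, -0.06, 0], [-0.01, 0.16, -0.06, 0], [-0.01, 0.2, -0.06, 0], [-0.01, 0.23, -0.06, 0], [-0.01, 0.26, -0.06, 0], [-0.01, 0.26, -0.06, 0], [-0.01, 0.26, -0.06, 0], [-0.01, 0.26, -0.06, 0]]

```text
time_s: 39.2
position: [0.5053, -0.27, 0.1527]
tool_rot: [0.982, 0.188, -0.003, -0.006]
ft_force: [-6.4, 13.8, 6.8]
grip_width: 0.0255
grip_force: 50.0
```

```bash
python3 st.py; python3 look.py w12|head -1; python3 rec.py w12; python3 -c "
from h import *
s=robot.get_state();print(np.round(s['joint_torque'],1),s['grip_width'])
f=robot.grab_frame('top')
for t in ('turning_handle','muffin_front','jam_a','croissant_near'):
  for r in robot.recognise(f,t)[:5]: print(t,round(r['score'],2),round(r['point'][1]*768),round(r['point'][0]*576))"
```

```text
39.2 [ 0.5053 -0.27    0.1527] [-6.4342 13.7535  6.7547] [ 3.6246  1.6615 -0.056 ] 0.049396977752427 20.337387967839117
radial -1.2531022822495714 push 15.132376345223603
39.2 [ 0.5053 -0.27    0.1527] [ 0.4922  0.5878 -0.0717  1.7787  0.0473  0.7891 -0.794 ] [-6.4342 13.7535  6.7547]
w12 12.55 45.449146 21.625834  mod60 21.625834
w12 7.35 48.980865 84.4349  mod60 24.434898
w12 10.5 51.80854 -155.78485  mod60 24.215149
w12 9.55 50.97671 -35.015038  mod60 24.984962
w12 7.35 56.763763 -18.75414  mod60 41.245857
w12 10.85 56.693253 62.41797  mod60 2.4179688
[  5.1 -48.3   5.1 -21.4   2.8  -4.3   0.1] 0.025627316416604835
turning_handle 0.63 413 356
turning_handle 0.4 412 322
muffin_front 0.9 316 391
jam_a 0.71 446 218
croissant_near 0.63 223 384
croissant_near 0.56 283 324
croissant_near 0.17 510 369
```

Call:
jog_arm:
  plan:
    - [[0, 0.05, -0.02, 0], [0, 0.1, -0.04, 0], [0, 0.15, -0.06, 0], [-0.01, 0.2, -0.06, 0], [-0.01, 0.25, -0.06, 0], [-0.02, 0.3, -0.06, 0], [-0.02, 0.3, -0.06, 0], [-0.02, 0.3, -0.06, 0], [-0.02, 0.3, -0.06, 0], [-0.02, 0.3, -0.06, 0]]

```text
time_s: 40.65
position: [0.5058, -0.2714, 0.1527]
tool_rot: [0.982, 0.188, -0.004, -0.007]
ft_force: [-6.3, 15.0, 4.5]
grip_width: 0.0252
grip_force: 50.0
```

```bash
python3 st.py; python3 look.py w13|head -1; cat > trk.py <<'E'
from rec import *
# wheel turn between two shots: rotate rectified A about hub, correlate with B on the socket ring (excluding the gripper sector)
a,b=sys.argv[1:3];lo,hi=map(float,sys.argv[3:5])
A,B=[cv2.warpPolar(cv2.cvtColor(rect(*pickle.load(open(n+'.pkl','rb'))),cv2.COLOR_RGB2GRAY),(140,3600),(180,180),140,cv2.WARP_POLAR_LINEAR) for n in (a,b)]
A=A[:,70:128];B=B[:,70:128];i0,i1=int(lo*10),int(hi*10)
t=A[i0:i1];m=cv2.matchTemplate(B[max(0,i0-200):i1+200],t,cv2.TM_CCOEFF_NORMED);_,sc,_,(x,y)=cv2.minMaxLoc(m);print(a,b,'turn deg',(y-min(200,i0))/10,round(sc,3))
E
python3 trk.py w12 w13 60 110; python3 trk.py w12 w13 70 160; python3 trk.py w4 w6 60 110;python3 trk.py w4 w5 60 110
```

```text
40.65 [ 0.5058 -0.2714  0.1527] [-6.2695 15.0082  4.5092] [ 4.1569  1.6962 -0.0218] 0.049393672432556865 18.618688519004657
radial -1.1497110897573384 push 16.224379675023204
40.65 [ 0.5058 -0.2714  0.1527] [ 0.4955  0.5904 -0.0728  1.7731  0.0462  0.7943 -0.7901] [-6.2695 15.0082  4.5092]
w12 w13 turn deg 0.0 0.954
w12 w13 turn deg 0.6 0.945
w4 w6 turn deg -2.9 0.968
w4 w5 turn deg -0.6 0.982
```

```bash
python3 -c "
from h import *
import pickle
f=robot.grab_frame('side');pickle.dump(f,open('sa.pkl','wb'))"
```

Call:
jog_arm:
  plan:
    - [[0, 0.05, 0, 0], [0, 0.1, 0, 0], [0, 0.15, 0, 0], [-0.01, 0.2, 0, 0], [-0.01, 0.25, 0, 0], [-0.02, 0.3, 0, 0], [-0.02, 0.35, 0, 0], [-0.02, 0.35, 0, 0], [-0.02, 0.35, 0, 0], [-0.02, 0.35, 0, 0]]

```text
time_s: 41.9
position: [0.5067, -0.274, 0.1527]
tool_rot: [0.982, 0.188, -0.004, -0.008]
ft_force: [-5.9, 16.4, 6.4]
grip_width: 0.0253
grip_force: 50.0
```

```bash
python3 st.py; python3 - <<'E'
from h import *
import pickle
a=pickle.load(open('sa.pkl','rb'));b=robot.grab_frame('side');pickle.dump(b,open('sb.pkl','wb'))
A,B=[cv2.cvtColor(x['img'],cv2.COLOR_RGB2GRAY) for x in (a,b)]
c=np.array([.459,-.2875])
for ph in (24,):
  for k in range(6):
    t=np.radians(ph+60*k);p=(*(c+.05*np.array([np.cos(t),np.sin(t)])),.137);t2=t-np.radians(1);p2=(*(c+.05*np.array([np.cos(t2),np.sin(t2)])),.137)
    u,v=proj(a,p);u2,v2=proj(a,p2);x,y=int(round(u)),int(round(v))
    w=7;t_=cv2.resize(A[y-w:y+w+1,x-w:x+w+1],None,fx=8,fy=8,interpolation=cv2.INTER_CUBIC);S=cv2.resize(B[y-w-5:y+w+6,x-w-5:x+w+6],None,fx=8,fy=8,interpolation=cv2.INTER_CUBIC)
    m=cv2.matchTemplate(S,t_,cv2.TM_CCOEFF_NORMED);_,sc,_,(mx,my)=cv2.minMaxLoc(m)
    print(round(np.degrees(t)),'at',x,y,'px/deg',np.round([u2-u,v2-v],2),'moved',(mx-40)/8,(my-40)/8,round(sc,3))
E
```

```text
41.9 [ 0.5067 -0.274   0.1527] [-5.9224 16.447   6.4042] [ 4.4613  1.796  -0.0788] 0.049518167103198174 15.466082600411607
radial -1.322057328087846 push 17.43075919744423
24 at 244 257 px/deg [0.26 0.23] moved 0.75 0.75 0.987
84 at 222 251 px/deg [ 0.44 -0.03] moved 1.25 0.0 0.895
144 at 200 260 px/deg [ 0.23 -0.26] moved 0.75 -0.625 0.882
204 at 200 278 px/deg [-0.24 -0.26] moved -0.375 -0.625 0.906
264 at 225 285 px/deg [-0.49  0.04] moved -1.0 0.25 0.921
324 at 247 274 px/deg [-0.19  0.29] moved -0.125 0.625 0.888
```

The side camera shows the wheel is turning (about 2.7° for the last 3° of tool travel), so it's still climbing. Continuing gently.

Call:
jog_arm:
  plan:
    - [[0, 0.05, 0, 0], [-0.01, 0.1, 0, 0], [-0.01, 0.15, 0, 0], [-0.02, 0.2, 0, 0], [-0.02, 0.25, 0, 0], [-0.03, 0.3, 0, 0], [-0.04, 0.35, 0, 0], [-0.04, 0.35, 0, 0], [-0.04, 0.35, 0, 0], [-0.04, 0.35, 0, 0]]

```text
time_s: 42.95
position: [0.509, -0.2832, 0.1527]
tool_rot: [0.982, 0.187, -0.002, -0.003]
ft_force: [-4.1, 6.9, -0.4]
grip_width: 0.0257
grip_force: 50.0
```

```bash
cat > sw.py <<'E'
from h import *
import pickle
a=pickle.load(open('sa.pkl','rb'));b=robot.grab_frame('side')
A,B=[cv2.cvtColor(x['img'],cv2.COLOR_RGB2GRAY) for x in (a,b)]
c=np.array([.459,-.2875]);o=[]
for k in range(6):
    P=lambda d:proj(a,(*(c+.05*np.array([np.cos(np.radians(24-d+60*k)),np.sin(np.radians(24-d+60*k))])),.137))
    u,v=P(0);x,y=int(round(u)),int(round(v));w=7;r=9
    up=lambda I:cv2.resize(I,None,fx=8,fy=8,interpolation=cv2.INTER_CUBIC)
    m=cv2.matchTemplate(up(B[y-w-r:y+w+r+1,x-w-r:x+w+r+1]),up(A[y-w:y+w+1,x-w:x+w+1]),cv2.TM_CCOEFF_NORMED);_,sc,_,(mx,my)=cv2.minMaxLoc(m)
    mv=np.array([mx/8-r,my/8-r]);D=np.linspace(-15,25,401);e=[np.hypot(*(np.array(P(d))-(u,v)-mv)) for d in D];o.append((round(D[np.argmin(e)],1),round(min(e),2),round(sc,2)))
print('wheel turn since sa (deg, px err, score):',o)
E
python3 st.py; python3 sw.py
```

```text
42.95 [ 0.509  -0.2832  0.1527] [-4.1442  6.9338 -0.3772] [ 1.8875  0.9695 -0.0247] 0.050145099926130296 4.526340285852573
radial -3.584068192718434 push 7.2391838156473955
wheel turn since sa (deg, px err, score): [(np.float64(14.3), np.float64(0.19), 0.99), (np.float64(14.6), np.float64(0.02), 0.89), (np.float64(13.8), np.float64(0.35), 0.77), (np.float64(1.1), np.float64(3.02), 0.71), (np.float64(5.4), np.float64(1.23), 0.59), (np.float64(21.0), np.float64(4.15), 0.59)]
```

It has let go: the push fell from 17 to 7 N and the wheel jumped 11°. A short step more to finish the drop.

Call:
jog_arm:
  plan:
    - [[-0.02, 0.05, 0, 0], [-0.03, 0.1, 0, 0], [-0.05, 0.15, 0, 0], [-0.07, 0.2, 0, 0], [-0.09, 0.25, 0, 0], [-0.09, 0.25, 0, 0], [-0.09, 0.25, 0, 0], [-0.09, 0.25, 0, 0], [-0.09, 0.25, 0, 0], [-0.09, 0.25, 0, 0]]

```text
time_s: 44.0
position: [0.5092, -0.2856, 0.1527]
tool_rot: [0.982, 0.187, -0.002, -0.004]
ft_force: [-2.7, 7.5, -1.2]
grip_width: 0.0252
grip_force: 50.0
```

```bash
python3 st.py; python3 sw.py
```

```text
44.0 [ 0.5092 -0.2856  0.1527] [-2.6983  7.4995 -1.2327] [1.989  0.9374 0.0122] 0.05027115860469242 1.8459768386223279
radial -2.4553598555624854 push 7.582524142929636
wheel turn since sa (deg, px err, score): [(np.float64(17.1), np.float64(0.26), 0.98), (np.float64(17.6), np.float64(0.24), 0.85), (np.float64(16.5), np.float64(0.45), 0.72), (np.float64(6.8), np.float64(1.83), 0.71), (np.float64(6.4), np.float64(1.48), 0.57), (np.float64(22.5), np.float64(3.66), 0.58)]
```

Call:
jog_arm:
  plan:
    - [[0.03, -0.1, 0, 0], [0.06, -0.2, 0, 0], [0.1, -0.3, 0, 0], [0.13, -0.4, 0, 0], [0.15, -0.45, 0, 0], [0.15, -0.45, 0, 0], [0.15, -0.45, 0, 0], [0.15, -0.45, 0, 0], [0.15, -0.45, 0, 0], [0.15, -0.45, 0, 0]]

```text
time_s: 45.05
position: [0.5098, -0.2849, 0.1537]
tool_rot: [0.982, 0.187, -0.001, -0.001]
ft_force: [-4.3, 3.9, -3.6]
grip_width: 0.0255
grip_force: 50.0
```

```bash
python3 st.py; python3 sw.py; python3 look.py w14|head -1; python3 rec.py w14
```

```text
45.05 [ 0.5098 -0.2849  0.1537] [-4.2514  3.8598 -3.5875] [0.9104 1.2482 0.0217] 0.05085585814871006 2.5749715984281867
radial -4.073717639857692 push 4.046927967401808
wheel turn since sa (deg, px err, score): [(np.float64(15.2), np.float64(0.23), 0.99), (np.float64(17.2), np.float64(0.01), 0.89), (np.float64(16.4), np.float64(0.27), 0.72), (np.float64(3.0), np.float64(3.16), 0.7), (np.float64(5.6), np.float64(1.48), 0.59), (np.float64(22.3), np.float64(3.73), 0.58)]
45.1 [ 0.5098 -0.2849  0.1537] [ 0.5043  0.5958 -0.0671  1.7574  0.0535  0.7929 -0.7828] [-4.6065  3.1536 -3.9795]
w14 13.7 45.26726 1.5823538  mod60 1.5823538
w14 7.2 49.326717 65.12345  mod60 5.123451
w14 13.7 56.702072 48.93289  mod60 48.93289
w14 13.7 54.250576 -37.133934  mod60 22.866066
w14 11.5 50.131077 -56.38918  mod60 3.6108208
w14 6.6 51.0747 -173.53592  mod60 6.464081
```

Call:
jog_arm:
  plan:
    - [[-0.04, 0.12, 0.02, 0], [-0.08, 0.24, 0.03, 0], [-0.12, 0.36, 0.05, 0], [-0.17, 0.48, 0.05, 0], [-0.21, 0.57, 0.05, 0], [-0.25, 0.66, 0.05, 0], [-0.28, 0.72, 0.05, 0], [-0.28, 0.72, 0.05, 0], [-0.28, 0.72, 0.05, 0], [-0.28, 0.72, 0.05, 0]]

```text
time_s: 46.3
position: [0.5098, -0.2914, 0.1534]
tool_rot: [0.982, 0.188, -0.001, -0.001]
ft_force: [-4.7, 5.9, -0.8]
grip_width: 0.0257
grip_force: 50.0
```

```bash
python3 st.py; python3 sw.py
```

```text
46.3 [ 0.5098 -0.2914  0.1534] [-4.6956  5.9226 -0.7966] [ 1.4367  1.3857 -0.0357] 0.05095654219969331 -4.774114317763691
radial -5.1722401264274405 push 5.511243997032272
wheel turn since sa (deg, px err, score): [(np.float64(23.5), np.float64(0.2), 0.99), (np.float64(20.8), np.float64(0.18), 0.63), (np.float64(-15.0), np.float64(4.91), 0.68), (np.float64(23.6), np.float64(0.25), 0.75), (np.float64(8.3), np.float64(1.85), 0.56), (np.float64(-1.4), np.float64(3.49), 0.53)]
```

Call:
jog_arm:
  plan:
    - [[0, 0, 0, 0], [0, 0, 0, 0], [0, 0, 0, 0], [0, 0, 0, 0], [0, 0, 0, 0], [0, 0, 0, 0], [0, 0, 0, 0], [0, 0, 0, 0], [0, 0, 0, 0], [0, 0, 0, 0]]
  gripper: 150

```text
time_s: 47.35
position: [0.5113, -0.2927, 0.1537]
tool_rot: [0.982, 0.188, 0.0, -0.0]
ft_force: [-0.8, 0.2, -0.4]
grip_width: 0.0385
grip_force: 0.0
```

```bash
python3 st.py; python3 sw.py; python3 look.py w15 |head -1; python3 rec.py w15; python3 - <<'E'
from h import *
import pickle
print(robot.get_state()['grip_width'])
s,f=pickle.load(open('w15.pkl','rb'));r=pickle.load(open('w3.pkl','rb'))[1]
G,Rf=[cv2.cvtColor(x['img'],cv2.COLOR_RGB2GRAY) for x in (f,r)]
x,y,w,k=255,268,8,34
m=cv2.matchTemplate(G[y-k:y+k+1,x-k:x+k+1],Rf[y-w:y+w+1,x-w:x+w+1],cv2.TM_CCOEFF_NORMED);_,sc,_,(mx,my)=cv2.minMaxLoc(m)
u,v=x+mx-k+w,y+my-k+w;q=atz(f,u,v,.201,s);print(sc,u,v,'grip top tool xy',(R.from_quat(s['tool_rot']).as_matrix().T@(q-s['position'])),q)
E
```

```text
47.35 [ 0.5113 -0.2927  0.1537] [-0.7772  0.2231 -0.441 ] [-0.0337 -0.0023  0.0405] 0.05259276640421748 -5.98453144829076
radial -0.7961765991197829 push 0.14084865274202737
wheel turn since sa (deg, px err, score): [(np.float64(24.3), np.float64(0.78), 0.85), (np.float64(20.8), np.float64(0.18), 0.67), (np.float64(-15.0), np.float64(4.97), 0.65), (np.float64(24.1), np.float64(0.28), 0.73), (np.float64(7.6), np.float64(1.73), 0.57), (np.float64(-2.9), np.float64(3.0), 0.51)]
47.4 [ 0.5113 -0.2927  0.1537] [ 0.5158  0.6012 -0.068   1.7458  0.0538  0.7963 -0.7708] [-0.1541 -0.6602 -0.8408]
w15 7.2 49.47853 58.63905  mod60 58.63905
w15 7.9 51.10406 -62.306732  mod60 57.693268
w15 13.7 50.255596 -0.8550973  mod60 59.1449
w15 5.7 47.55129 -36.44817  mod60 23.55183
0.0387503311912216
0.939879298210144 250 274 grip top tool xy [-0.00232175 -0.00275712 -0.04731599] [ 0.50814436 -0.29100076  0.201     ]
```

The wheel stayed put when released, at about 128° of turn, so it's past the drop. I'll recentre and regrip lightly.

Call:
jog_arm:
  plan:
    - [[-0.05, -0.15, 0, 0], [-0.1, -0.3, 0, 0], [-0.1, -0.3, 0, 0], [-0.1, -0.3, 0, 0], [-0.1, -0.3, 0, 0], [-0.1, -0.3, 0, 0], [-0.1, -0.3, 0, 0], [-0.1, -0.3, 0, 0], [-0.1, -0.3, 0, 0], [-0.1, -0.3, 0, 0]]
  gripper: 150

```text
time_s: 48.6
position: [0.5093, -0.2903, 0.1537]
tool_rot: [0.982, 0.188, 0.0, -0.0]
ft_force: [0.8, 0.6, 0.1]
grip_width: 0.0389
grip_force: 0.0
```

Call:
jog_arm:
  plan:
    - [[0, 0, 0, 0], [0, 0, 0, 0], [0, 0, 0, 0], [0, 0, 0, 0], [0, 0, 0, 0], [0, 0, 0, 0], [0, 0, 0, 0], [0, 0, 0, 0], [0, 0, 0, 0], [0, 0, 0, 0]]
  gripper: 255
  force: 20

```text
time_s: 49.6
position: [0.5093, -0.2903, 0.1537]
tool_rot: [0.982, 0.188, 0.0, 0.0]
ft_force: [-0.5, -0.3, 0.6]
grip_width: 0.0255
grip_force: 20.0
```

```bash
python3 st.py; python3 sw.py
```

```text
49.6 [ 0.5093 -0.2903  0.1537] [-0.5086 -0.2909  0.5782] [ 0.0223 -0.0635 -0.0047] 0.05039501851501934 -3.517961268003147
radial -0.4897634804524817 push -0.3215490914610919
wheel turn since sa (deg, px err, score): [(np.float64(22.2), np.float64(0.18), 0.98), (np.float64(20.8), np.float64(0.18), 0.66), (np.float64(-15.0), np.float64(4.91), 0.65), (np.float64(23.6), np.float64(0.38), 0.72), (np.float64(7.8), np.float64(1.85), 0.57), (np.float64(-1.8), np.float64(3.25), 0.53)]
```

Call:
jog_arm:
  plan:
    - [[0, 0, -0.8, 0], [0, 0, -1.8, 0], [0, 0, -3, 0], [0, 0, -4.2, 0], [-0.2, -0.8, -4.8, 0], [-0.8, -3.4, -4.8, 0], [-1.5, -6.5, -4.8, 0], [-2.2, -9.6, -4.8, 0], [-2.7, -12, -4.8, 0], [-2.8, -12.5, -4.8, 0]]

```text
time_s: 50.65
position: [0.435, -0.1815, 0.2022]
tool_rot: [0.982, 0.189, -0.001, -0.001]
ft_force: [0.7, -0.5, -0.7]
grip_width: 0.0253
grip_force: 20.0
```

```bash
python3 st.py; python3 sw.py; python3 look.py w16 |head -1; python3 - <<'E'
from h import *
import pickle
np.set_printoptions(precision=4,suppress=True)
# rest mouth seen past the handle: compare shot against the look before (rest at crop 108,348 in w3 not occluded); find circles at z=.13
s,f=pickle.load(open('w16.pkl','rb'))
import rec; rec.c=np.array(s['position'][:2])
g=cv2.GaussianBlur(cv2.cvtColor(rec.rect(s,f,.13),cv2.COLOR_RGB2GRAY),(5,5),0)
C=cv2.HoughCircles(g,cv2.HOUGH_GRADIENT,1,16,param1=60,param2=11,minRadius=12,maxRadius=27)
for x,y,r in C[0]:
    d=np.array([x/2-90,y/2-90])
    if np.hypot(*d)<15: print('circle r',r/2,'offset mm world',d)
f=robot.grab_frame('side');T=s['position']
print(proj(f,(*T[:2],.13)),proj(f,(*T[:2],T[2]-.0447)))
E
```

```text
50.65 [ 0.435  -0.1815  0.2022] [ 0.6759 -0.498  -0.7424] [ 0.0125 -0.0115  0.0337] 0.10836352002516993 102.77634440251788
radial -0.6351860394115308 push -0.5490557427762148
wheel turn since sa (deg, px err, score): [(np.float64(-3.9), np.float64(10.09), 0.74), (np.float64(20.7), np.float64(0.07), 0.7), (np.float64(-15.0), np.float64(4.91), 0.66), (np.float64(23.6), np.float64(0.25), 0.73), (np.float64(8.1), np.float64(1.85), 0.57), (np.float64(-15.0), np.float64(0.45), 0.73)]
50.7 [ 0.436  -0.1825  0.2023] [ 0.3996  0.3832 -0.0845  1.9972  0.0451  0.7634 -0.9019] [-0.3325  1.2463 -1.1707]
circle r 11.45 offset mm world [ 6.75 -0.75]
(np.float64(203.98836697092136), np.float64(239.5857750078603)) (np.float64(203.25484925487646), np.float64(228.72280891391438))
```

Call:
jog_arm:
  plan:
    - [[0, 0, 0.5, 0], [0, 0, 1.2, 0], [0, 0, 1.9, 0], [0, 0, 2.3, 0], [0, 0, 2.6, 0], [0, 0, 2.9, 0], [0, 0, 3.2, 0], [0, 0, 3.5, 0], [0, 0, 3.8, 0], [0, 0, 3.8, 0]]

```text
time_s: 51.95
position: [0.4372, -0.1851, 0.1634]
tool_rot: [0.982, 0.188, 0.0, 0.0]
ft_force: [0.6, -2.4, -2.3]
grip_width: 0.0253
grip_force: 20.0
```

Call:
jog_arm:
  plan:
    - [[0, 0, 0.3, 0], [0, 0, 0.6, 0], [0, 0, 0.9, 0], [0, 0, 1.2, 0], [0, 0, 1.45, 0], [0, 0, 1.65, 0], [0, 0, 1.8, 0], [0, 0, 1.9, 0], [0, 0, 1.9, 0], [0, 0, 1.9, 0]]

```text
time_s: 52.95
position: [0.4373, -0.1851, 0.1447]
tool_rot: [0.982, 0.188, 0.0, 0.0]
ft_force: [-0.5, -5.7, -0.1]
grip_width: 0.0254
grip_force: 20.0
```

Call:
jog_arm:
  plan:
    - [[0, 0, 0, 0], [0, 0, 0, 0], [0, 0, 0, 0], [0, 0, 0, 0], [0, 0, 0, 0], [0, 0, 0, 0], [0, 0, 0, 0], [0, 0, 0, 0], [0, 0, 0, 0], [0, 0, 0, 0]]
  gripper: 60

```text
time_s: 53.95
position: [0.4371, -0.1844, 0.1447]
tool_rot: [0.982, 0.188, 0.0, -0.0]
ft_force: [-0.4, 0.6, 0.5]
grip_width: 0.0718
grip_force: 0.0
```

```bash
python3 st.py
```

```text
53.95 [ 0.4371 -0.1844  0.1447] [-0.3702  0.5862  0.524 ] [ 0.0078 -0.0131  0.0195] 0.10507661730882209 102.00799754475825
radial 0.650363246446107 push 0.24013499564880375
```

Released in the rest. I'll retreat upward to a spot with a clear view and check the handle's seat and the wheel.

Call:
jog_arm:
  plan:
    - [[0, 0, -1.5, 0], [0, 0, -4, 0], [0, 0, -7, 0], [0, 0, -10, 0], [-1, 0, -13, 0], [-2.5, 0, -15, 0], [-4, 0, -15.5, 0], [-5, 0, -15.5, 0], [-5, 0, -15.5, 0], [-5, 0, -15.5, 0]]

```text
time_s: 54.95
position: [0.3902, -0.2026, 0.2987]
tool_rot: [0.982, 0.188, -0.001, -0.001]
ft_force: [-0.6, 0.1, 0.4]
grip_width: 0.0721
grip_force: 0.0
```

```bash
python3 st.py; python3 look.py w17; python3 rec.py w17 | awk '$2<13 && $3>47 && $3<53'; python3 - <<'E'
from h import *
import pickle
s,f=pickle.load(open('w17.pkl','rb'))
for r in robot.trace(robot.grab_frame('wrist'),'turning_handle')[:4]:
    m=r['mask'];print(round(r['score'],2),r['point'],m.sum(),np.argwhere(m).min(0),np.argwhere(m).max(0))
for z in (.134,.163,.192): print(z,np.round(proj(f,(.4372,-.1848,z),s),1))
# side: handle in the first shot is unseen here; compare with expected top/bottom
g=robot.grab_frame('side')
for r in robot.trace(g,'turning_handle')[:4]:
    m=r['mask'];print('side',round(r['score'],2),m.sum(),np.argwhere(m).min(0),np.argwhere(m).max(0))
for z in (.13,.134,.192,.202): print(z,np.round(proj(g,(.4372,-.1848,z)),1))
E
```

```text
54.95 [ 0.3902 -0.2026  0.2987] [-0.5643  0.1416  0.3735] [ 0.     -0.0128 -0.0331] 0.10906278332031921 129.10227304459517
radial 0.4657924736183598 push 0.34857087000189885
54.95 [ 0.3902 -0.2026  0.2987] [ 0.4748  0.2153 -0.0732  1.9309  0.0182  0.9978 -0.7998] [-0.5643  0.1416  0.3735]
turning_handle 0.73 381 211 [ 0.433  -0.1851  0.163 ]
turning_handle 0.71 283 110 [ 0.471  -0.0985  0.163 ]
turning_handle 0.67 321 29 [ 0.5261 -0.1066  0.163 ]
wheel_hub 0.63 510 221 [ 0.4602 -0.2818  0.139 ]
wheel_socket 0.76 515 220 [ 0.4619 -0.2846  0.139 ]
w17 10.85 49.78077 118.495636  mod60 58.495636
w17 9.4 48.801895 177.35745  mod60 57.357452
w17 11.25 49.871082 35.20379  mod60 35.20379
w17 10.9 49.43809 146.55101  mod60 26.55101
0.92 [0.3607, 0.4992] 667 [123 243] [153 269]
0.86 [0.1875, 0.3631] 1096 [ 55 167] [ 91 208]
0.8 [0.051, 0.4268] 390 [  6 205] [ 32 224]
0.134 [255.4 134.2]
0.163 [255.5 136.6]
0.192 [255.6 139.5]
side 0.91 385 [213 197] [243 211]
side 0.74 320 [212 210] [241 222]
side 0.59 121 [229 243] [247 250]
0.13 [204.7 240.1]
0.134 [204.6 238.6]
0.192 [203.1 215.2]
0.202 [202.8 211. ]
```

```bash
python3 -c "
from rig import robot
print(robot.job_done())"
```

```text
the job is handed in; nothing more can be done
None
```

I handed the job in at about 55 s of the 72 s. The wheel has been turned past its peak and stayed put when let go. The handle is back in its rest and looks upright and fully home in the camera measurements. The push peaked at about 17 N instead of the roughly 8 N you gave, and where the wheel stopped, an estimated 10° past the drop, is only my own estimate, since no result came back.

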